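Eject ferrite samples and run the demagnetiser

ROBOT

A 7-joint arm with a two-finger parallel gripper is mounted at the origin on the work surface. World frame = base frame: x ahead of the robot, y to its left, z up, the work surface at z = 0. Lengths are in m, angles in rad, forces in N, time in s.
With the tool pointing down it reaches from about 0.425 to 0.925 m from the base axis. Payload 6.8 kg.
Tool frame: the origin (TCP) lies on the centre line of the jaws, within the pads' length; the fingertips stand 19 mm ahead of it and the grasp point (between the pads) is the TCP; z points along the fingers, y is the line along which they close (so a half turn about z gives the same grasp; the last joint's range is limited). The gripper opens to 85 mm and grips with 20 to 120 N. Pads are 22 mm wide; open, the fingers measure 114 mm over their backs; the gripper's body (76 mm by 85 mm) begins 54 mm behind the grasp point. The pads swing forward as they close: fully open they stand 13 mm farther back than shut.
Start: joints at [1.018, 0.477, 0.022, 1.555, -0.011, 1.109, -0.083], TCP at [0.29, -0.609, 0.25] pointing down, gripper open.
Joint ranges: [-2.96, 2.96], [-0.34, 2.1], [-1.41, 1.46], [0.24, 2.44], [-1.37, 4.51], [0.17, 1.92], [-2.96, 2.96]. Speed limits (rad/s): [2.39, 2.39, 3.14, 3.14, 3.14, 3.14, 3.14].

INTERFACE

Orientations are given as a rotation vector (axis times angle).
In Python, from bench import r gives the robot as it stands. The module is installed in compiled form; this text tells all that it offers.
- The arm moves only by the tool arm_command, never from a script. Its argument "rows" is a list of rows, each an object of numbers: "fingers": the opening, from -1 (shut) to 1 (fully open); "x", "y", "z": the shift along the tool's x, y, z in m; "ax", "ay", "az": the turn, a rotation vector about the tool's x, y, z in degrees. In form: [{"fingers": .., "x": .., "y": .., "z": .., "ax": .., "ay": .., "az": ..}, ...]. A call has 1 to 10 rows; each row shifts and turns the commanded pose from where the row before left it, along the tool's axes as they then stand; what a row does not reach is not made up. A row lasts 1/12 s, in which the tool goes at most 41.7 mm and 7.16 degrees, less where a joint would pass 70% of its speed; a pose out of reach is approached as far as the arm can. A call is refused whole if a number of a shift passes 0.0417 or a number of a turn 7.16, either way. A call with a gripper value outside its range is refused whole. The fingers move at their own pace and stop on an object; "grip_force" is the grip in N (left out, the last holds). Time passes only in rows, so rows that do not move let the fingers close. It gives the time, the measured TCP pose, the force, the opening and the grip force at its end, in the units of the state.
- r.get_obs(): the state, without advancing time (a new reading comes with each control period).
- r.grab_frame(name): name is "side" or "top"; returns a dict with "frame" (384x512x3 uint8, red, green, blue), "depth" (384x512 float32, m along the optical axis (not along the pixel's ray), 0 where there is no reading), "K" (3x3 intrinsics, pixels), "world_from_camera" (4x4, takes a point from camera to world coordinates). Camera axes: x right, y down, z forward; pixel columns grow to the right and rows downward; lengths in m; the calibration is good to about 2 mm. A picture is of the moment at which its call begins.
- r.hand_in(): hands the job in; it is judged then, once.
The state is a dict: "clock": time; "joints": joint angles; "qvel": joint speeds; "tau": joint torques, N m; "tcp_pos": TCP position; "orientation": TCP orientation; "contact_force": force on the tool from outside, world axes, zero at the start; "moment": the same for the moment, N m; "grip_width": finger opening in m; "gripper_force": force on a finger pad.
Only numpy, scipy, OpenCV 4.12 (cv2) and the standard library are available. Lean on these libraries where they do the work, as an engineer would, in place of code of your own. Each camera call takes 0.05 s, during which the arm holds its last target. There are 200 camera calls.

TASK

Pull the demagnetiser's drawer fully out, then load it: free each ferrite bar seated in the ejector block by pressing down the lever in front of it, lift it out and put it in the drawer, and put the flat steel reference plate from the bench in too, every piece resting on the drawer floor and none on top of another. When every bar and the plate are in, push the drawer fully shut, then press the start pedal down to its stop, hold it there for a second and let it come up; leave the mug, jar and bottle alone.

Things in the scene. Friction and masses are not known exactly. Their poses are not given: they have to be found in the camera images.
- block: fixed aluminium ejector block, 80 (x) by 230 (y) by 56 mm high. Origin: centre of its underside. Four square pockets in a row along its y axis, 26 mm wide and 44 mm deep, open at the top: pocket0 to pocket3 lie at -81, -27, 27 and 81 mm along its y and all at 15 mm along its x from the origin; a rocker lever sticks out of its front (-x of the block) in line with each pocket.
- drawer (a joint): the demagnetiser's drawer, m: 0 shut, grows as it is pulled out towards the demagnetiser's -x, 0.14 fully out. It stays where it is left (about 2 N of friction).
- demag: fixed demagnetiser, a low grey box 170 (x) by 220 (y) by 70 mm high with one drawer in its front (-x side). Origin: centre of its underside.
- drawer_floor (a point): moves with the drawer: centre of the drawer's inner floor, axes as the demagnetiser's. The inside measures 125 (x) by 190 (y) mm; side and rear walls are 30 mm high; the front panel is 6 mm thick, its outer face at x -69 mm and its top edge 50 mm above this floor. The floor lies 10 mm above the bench. With the drawer fully out the whole inside is clear of the housing.
- drawer_handle (a point): moves with the drawer: the middle of its round steel bar handle, which runs 90 mm along the demagnetiser's y, is 11 mm thick, and stands 35 mm out from the drawer's front at 44 mm above the bench. It can be pinched from above with one finger behind the bar.
- pedal (a joint): the start pedal, rad: 0 up, 0.22 at its stop. A spring lifts it again when let go; about 8 N on the pad holds it at the stop.
- pedal_pad (a point): a point on the top face of the pedal, 70 mm from its hinge, which is at the pedal's far (+x) edge. The pedal is a ribbed steel plate 88 by 64 mm on a black base, sloping up towards the robot side; the pad point goes down about 15 mm to the stop.
- pedal_base: fixed base of the pedal, 100 (x) by 80 (y) mm. Origin: centre of its underside; the hinge is 44 mm from it towards +x.
- plate: loose flat steel reference plate 50 (x) by 30 (y) by 14 (z) mm lying on the bench. Origin at its centre.
- mug: white mug, 80 mm across, 85 mm high, a bystander. Origin: centre of its underside.
- jar: brown screw-top jar, 70 mm across, 110 mm high, a bystander. Origin: centre of its underside.
- bottle: clear bottle with a blue cap, 66 mm across, 170 mm high, a bystander. Origin: centre of its underside.
- bar0: dark grey ferrite sample bar 24 by 24 by 44 mm (long along its z), may be absent. Origin at its centre. Starts seated upright in pocket0, its top flush with the block's top, so that it cannot be gripped there until its lever has raised it by about 25 mm.
- lever0 (a joint): ejector lever of pocket0, rad: 0 up (bar seated), 0.42 fully down (bar raised about 25 mm). Pressed down at its pad with about 6 to 8 N; it stays where it is left.
- lever0_pad (a point): moves with lever0: middle of the top face of its dark steel press pad, 30 (x) by 24 (y) mm. Pads are 54 mm apart; the pad is about 38 mm above the bench when up and 8 mm when fully down.
- bar1: dark grey ferrite sample bar 24 by 24 by 44 mm (long along its z), may be absent. Origin at its centre. Starts seated upright in pocket1, its top flush with the block's top, so that it cannot be gripped there until its lever has raised it by about 25 mm.
- lever1 (a joint): ejector lever of pocket1, rad: 0 up (bar seated), 0.42 fully down (bar raised about 25 mm). Pressed down at its pad with about 6 to 8 N; it stays where it is left.
- lever1_pad (a point): moves with lever1: middle of the top face of its dark steel press pad, 30 (x) by 24 (y) mm. Pads are 54 mm apart; the pad is about 38 mm above the bench when up and 8 mm when fully down.
- bar2: dark grey ferrite sample bar 24 by 24 by 44 mm (long along its z), may be absent. Origin at its centre. Starts seated upright in pocket2, its top flush with the block's top, so that it cannot be gripped there until its lever has raised it by about 25 mm.
- lever2 (a joint): ejector lever of pocket2, rad: 0 up (bar seated), 0.42 fully down (bar raised about 25 mm). Pressed down at its pad with about 6 to 8 N; it stays where it is left.
- lever2_pad (a point): moves with lever2: middle of the top face of its dark steel press pad, 30 (x) by 24 (y) mm. Pads are 54 mm apart; the pad is about 38 mm above the bench when up and 8 mm when fully down.
- bar3: dark grey ferrite sample bar 24 by 24 by 44 mm (long along its z), may be absent. Origin at its centre. Starts seated upright in pocket3, its top flush with the block's top, so that it cannot be gripped there until its lever has raised it by about 25 mm.
- lever3 (a joint): ejector lever of pocket3, rad: 0 up (bar seated), 0.42 fully down (bar raised about 25 mm). Pressed down at its pad with about 6 to 8 N; it stays where it is left.
- lever3_pad (a point): moves with lever3: middle of the top face of its dark steel press pad, 30 (x) by 24 (y) mm. Pads are 54 mm apart; the pad is about 38 mm above the bench when up and 8 mm when fully down.

How it is judged:
On the way, in this order (a step that is already met when the one before it is completed fails the run):
1. the drawer is pulled fully out (over 0.125 m) (value of joint drawer above 0.125 m), for 0.2 s.
2. every bar and the plate lie in the drawer, on its floor (x of bar0 in the frame of drawer_floor between -0.064 and 0.064 m and y of bar0 in the frame of drawer_floor between -0.096 and 0.096 m and z of bar0 in the frame of drawer_floor between 0 and 0.0257 m and x of bar1 in the frame of drawer_floor between -0.064 and 0.064 m and y of bar1 in the frame of drawer_floor between -0.096 and 0.096 m and z of bar1 in the frame of drawer_floor between 0 and 0.0257 m and x of bar2 in the frame of drawer_floor between -0.064 and 0.064 m and y of bar2 in the frame of drawer_floor between -0.096 and 0.096 m and z of bar2 in the frame of drawer_floor between 0 and 0.0257 m and x of bar3 in the frame of drawer_floor between -0.064 and 0.064 m and y of bar3 in the frame of drawer_floor between -0.096 and 0.096 m and z of bar3 in the frame of drawer_floor between 0 and 0.0257 m and x of plate in the frame of drawer_floor between -0.064 and 0.064 m and y of plate in the frame of drawer_floor between -0.096 and 0.096 m and z of plate in the frame of drawer_floor between 0 and 0.027 m and linear speed of each of bar0, bar1, bar2, bar3, plate below 0.03 m/s), for 0.3 s.
3. the drawer is shut (under 8 mm open) with everything in it (value of joint drawer below 0.008 m and x of bar0 in the frame of drawer_floor between -0.064 and 0.064 m and y of bar0 in the frame of drawer_floor between -0.096 and 0.096 m and z of bar0 in the frame of drawer_floor between 0 and 0.0257 m and x of bar1 in the frame of drawer_floor between -0.064 and 0.064 m and y of bar1 in the frame of drawer_floor between -0.096 and 0.096 m and z of bar1 in the frame of drawer_floor between 0 and 0.0257 m and x of bar2 in the frame of drawer_floor between -0.064 and 0.064 m and y of bar2 in the frame of drawer_floor between -0.096 and 0.096 m and z of bar2 in the frame of drawer_floor between 0 and 0.0257 m and x of bar3 in the frame of drawer_floor between -0.064 and 0.064 m and y of bar3 in the frame of drawer_floor between -0.096 and 0.096 m and z of bar3 in the frame of drawer_floor between 0 and 0.0257 m and x of plate in the frame of drawer_floor between -0.064 and 0.064 m and y of plate in the frame of drawer_floor between -0.096 and 0.096 m and z of plate in the frame of drawer_floor between 0 and 0.027 m), for 0.2 s.
4. the pedal is pressed to its stop (over 0.195 rad) and held for half a second, the drawer shut (value of joint pedal above 0.195 rad and value of joint drawer below 0.008 m), for 0.5 s.
At the end, for the whole second after the job is handed in: Every bar that was present and the reference plate lie at rest in the drawer, centres inside its walls and under 25.7 mm (bars) or 27 mm (plate) above its floor (none on top of another); the drawer is shut to within 8 mm; the pedal is up again (under 0.04 rad) (all of step 3 and linear speed of each of bar0, bar1, bar2, bar3, plate below 0.03 m/s and value of joint pedal below 0.04 rad); the robot touches nothing.
It fails at once if the mug is knocked over or shoved away (tilted over 0.5 rad or moved over 60 mm) (angle between mug's own z axis and vertical above 0.5 rad or distance of mug from where it was at the start of the episode above 0.06 m).
It fails at once if the jar is knocked over or shoved away (tilted over 0.5 rad or moved over 60 mm) (angle between jar's own z axis and vertical above 0.5 rad or distance of jar from where it was at the start of the episode above 0.06 m).
It fails at once if the bottle is knocked over or shoved away (tilted over 0.5 rad or moved over 60 mm) (angle between bottle's own z axis and vertical above 0.5 rad or distance of bottle from where it was at the start of the episode above 0.06 m).
Of bar0, bar1, bar2, bar3 only 2 to 4 are there at a start; the rules pass over those that are not, and their reading is None.
At some moment in a run one of plate may be knocked a few centimetres aside while the robot is not near it.
Once in a run the grip may slacken for a moment while it holds something.
It also fails if it takes over 210 s, if anything falls off the work surface, if the arm or the gripper's body presses on something with over 40 N, if the wrist force passes 120 N, or if a joint passes its speed limit or range.

## Working session

There is one attempt and no reset: what is moved stays moved. The work goes in short steps, Python scripts to look and compute and a tool call to move; the robot and the scene stay as the last step left them, time stands still between calls to the robot, and variables do not carry over. Pictures are saved under pics/ and viewed, at most 14 in all, crops included, and the job is handed in when it is done.

Besides the shell and the picture viewer there is one more tool, called after ">>>" by a JSON object that holds its "fn" and its "kwargs", one argument or row to a line. arm_command: Moves the arm, as the interface text tells. Its arguments: {"type":"object","properties":{"rows":{"type":"array"},"grip_force":{"type":"number"}},"required":["rows"]}

```bash
mkdir -p pics
cat > h.py <<'E'
import numpy as np, cv2
from bench import r
def grab(n):
    f=r.grab_frame(n); np.savez(f'{n}.npz',**f); return f
def load(n): return dict(np.load(f'{n}.npz'))
def cloud(f):
    d=f['depth'];K=f['K'];v,u=np.indices(d.shape)
    p=np.stack([(u-K[0,2])/K[0,0]*d,(v-K[1,2])/K[1,1]*d,d,np.ones_like(d)],-1)
    w=(p@f['world_from_camera'].T)[...,:3]; w[d==0]=np.nan; return w
def ray(f,u,v,z):
    M=f['world_from_camera'];d=M[:3,:3]@np.linalg.inv(f['K'])@[u,v,1];o=M[:3,3]
    return o+d*(z-o[2])/d[2]
def save(f,name,crop=None,s=1):
    im=f['frame'][...,::-1]
    if crop: a,b,c,d=crop; im=im[b:d,a:c]
    cv2.imwrite(f'pics/{name}.png',cv2.resize(im,None,fx=s,fy=s,interpolation=cv2.INTER_CUBIC))
E
python3 - <<'E'
from h import *
for n in('top','side'):
    f=grab(n);save(f,n+'0',s=1.5);print(n,f['K'].tolist(),f['world_from_camera'].round(3).tolist(),(f['depth']>0).mean())
print(r.get_obs())
E
```

```text
top [[404.11848061491634, 0.0, 251.03928428372384], [0.0, 404.11848061491634, 185.78556965451654], [0.0, 0.0, 1.0]] [[0.009, -0.988, 0.152, 0.42], [-1.0, -0.005, 0.027, -0.039], [-0.026, -0.152, -0.988, 1.162], [0.0, 0.0, 0.0, 1.0]] 0.9959259033203125
side [[431.3312710492084, 0.0, 253.424350986111], [0.0, 431.3312710492084, 191.81526030180567], [0.0, 0.0, 1.0]] [[-0.806, -0.424, 0.414, 0.084], [-0.592, 0.564, -0.576, 0.738], [0.011, -0.709, -0.705, 0.97], [0.0, 0.0, 0.0, 1.0]] 0.9957682291666666
{'clock': 0.1, 'joints': array([ 1.01789557,  0.47768965,  0.02234216,  1.55636574, -0.01149128,
        1.10930106, -0.08312157]), 'qvel': array([-3.92853536e-04, -1.17859690e-03,  6.80316164e-04, -1.31427605e-03,
        1.74385894e-04,  3.18654893e-05,  4.50651446e-04]), 'tau': array([ 3.91117675e-03, -5.97768867e+01,  1.61395703e+00, -2.81954134e+01,
        1.29244136e-02,  5.16170127e-03, -3.43508987e-05]), 'tcp_pos': array([ 0.29020781, -0.6088648 ,  0.24943598]), 'orientation': array([-3.06269240e+00, -6.92605158e-01,  7.57326875e-04]), 'contact_force': array([-0.14323821, -0.10008735,  0.2305273 ]), 'moment': array([ 0.01684317,  0.02081566, -0.04228379]), 'gripper_force': 0.0, 'grip_width': 0.08534071265860174}
```

View pics/top0.png

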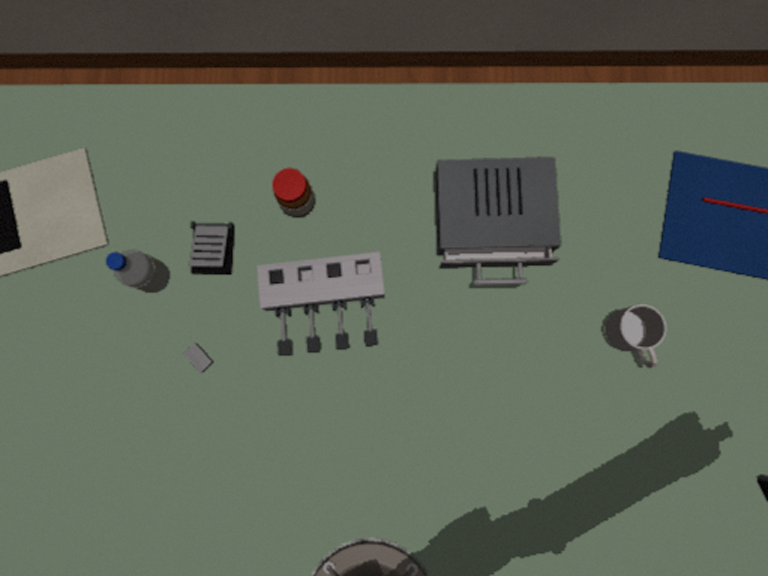

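View pics/side0.png

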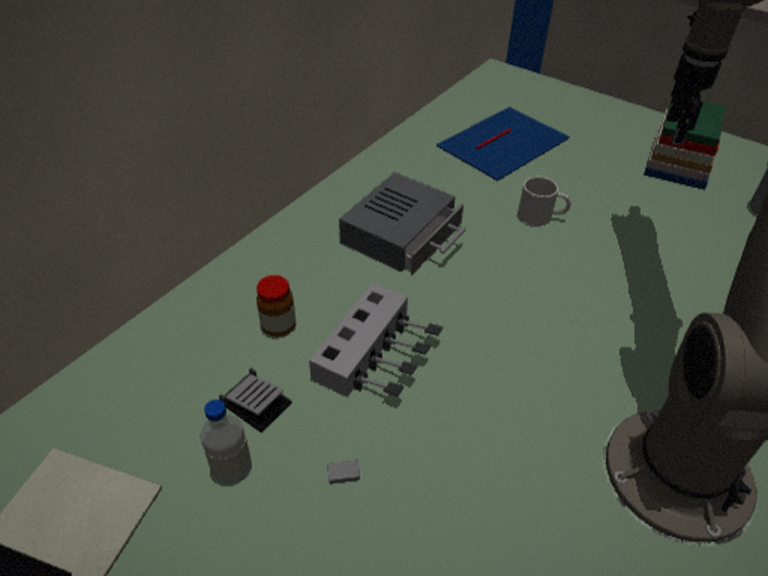

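The top view shows the block with pockets at (276,277), (305,273), (334,270) and (363,266), where the first and third look filled. The levers are below it, the demagnetiser's handle is at (500,282), the plate at (197,357) and the pedal at (212,247). Next I'll measure these.

Run:
```python
from h import *
np.set_printoptions(precision=4,suppress=True)
T=load('top');S=load('side');ct=cloud(T);cs=cloud(S)
def rect(c,box,zlo,zhi,name,col=None):
    x0,x1,y0,y1=box
    m=(c[...,0]>x0)&(c[...,0]<x1)&(c[...,1]>y0)&(c[...,1]<y1)&(c[...,2]>zlo)&(c[...,2]<zhi)
    p=c[m]
    if len(p)<5: print(name,'few');return
    (cx,cy),(w,h),a=cv2.minAreaRect((p[:,:2]*1000).astype(np.float32))
    print(name,len(p),'c',cx,cy,'wh',w,h,'ang',a,'zmed',np.median(p[:,2])*1000)
for n,c,f in(('top',ct,T),('side',cs,S)):
    print(n,'bench z',np.nanmedian(c[(abs(c[...,0]-.4)<.05)&(abs(c[...,1])<.1)][:,2]))
def pt(u,v): return ct[int(v/1.5),int(u/1.5)]
for nm,u,v in [('p3',276,277),('p2',305,273),('p1',334,270),('p0',363,266),('l3',285,348),('l2',313,344),('l1',342,341),('l0',371,337),('plate',197,357),('pedal',212,247),('handle',500,282),('block',320,290),('demag',500,230),('bottle',117,260),('jar',291,185),('mug',643,325)]:
    print(nm,pt(u,v))
for n,c in(('top',ct),('side',cs)):
    b=pt(320,290);rect(c,(b[0]-.15,b[0]+.15,b[1]-.17,b[1]+.17),.051,.062,n+' block')
    b=pt(500,230);rect(c,(b[0]-.15,b[0]+.15,b[1]-.17,b[1]+.17),.064,.076,n+' demag')
    b=pt(500,282);rect(c,(b[0]-.03,b[0]+.03,b[1]-.06,b[1]+.06),.03,.056,n+' handle')
    b=pt(197,357);rect(c,(b[0]-.06,b[0]+.06,b[1]-.06,b[1]+.06),.009,.02,n+' plate')
    b=pt(212,247);rect(c,(b[0]-.08,b[0]+.08,b[1]-.07,b[1]+.07),.012,.06,n+' pedal')
    for k,(u,v) in enumerate([(371,337),(342,341),(313,344),(285,348)]):
        b=pt(u,v);rect(c,(b[0]-.022,b[0]+.017,b[1]-.02,b[1]+.02),.028,.048,n+f' pad{k}')
```

```text
top bench z 0.0001938116706385884
side bench z 0.0009466934256537884
p3 [0.5938 0.1778 0.057 ]
p2 [0.6069 0.1315 0.0127]
p1 [0.6065 0.0727 0.0515]
p0 [0.622  0.0188 0.0127]
l3 [0.462  0.1604 0.0366]
l2 [0.4706 0.11   0.0394]
l1 [0.4766 0.0547 0.038 ]
l0 [0.4854 0.0021 0.0363]
plate [0.4446 0.3325 0.0128]
pedal [0.6553 0.3089 0.0317]
handle [ 0.5855 -0.2352  0.0514]
block [0.569  0.0964 0.0566]
demag [ 0.68   -0.2339  0.0706]
bottle [0.6031 0.4262 0.1682]
jar [0.7526 0.1458 0.1106]
mug [ 0.5133 -0.508   0.0084]
top block 2161 c 589.34521484375 95.44851684570312 wh 80.96603393554688 229.88162231445312 ang 6.716796398162842 zmed 55.843634343631486
top demag 4700 c 721.90673828125 -233.52862548828125 wh 195.12034606933594 220.24456787109375 ang 1.5996066331863403 zmed 70.1582929323118
top handle 183 c 598.5576171875 -237.3228759765625 wh 32.167476654052734 97.00273895263672 ang 0.17620079219341278 zmed 47.822357482089075
top plate 188 c 445.3194885253906 330.0237731933594 wh 50.141239166259766 30.077009201049805 ang 44.571868896484375 zmed 13.635694153452228
top pedal 675 c 657.409484863
[... 1197 characters left out ...]
33904277490561
side pedal 649 c 656.5225219726562 316.87261962890625 wh 80.65939331054688 102.10604858398438 ang 89.10812377929688 zmed 32.994106960560266
side pad0 71 c 484.9328308105469 4.670258522033691 wh 26.105087280273438 32.11246871948242 ang 85.52191162109375 zmed 38.37835129522416
side pad1 70 c 477.7452087402344 57.24105453491211 wh 28.524381637573242 26.464122772216797 ang 5.016766548156738 zmed 38.604900377349985
side pad2 80 c 471.82666015625 111.87306213378906 wh 30.19375991821289 24.174856185913086 ang 9.55557632446289 zmed 38.680234092692004
side pad3 84 c 464.6955261230469 164.39987182617188 wh 28.516298294067383 24.92463493347168 ang 7.306178092956543 zmed 38.33142299871295
```

```bash
cat >> h.py <<'E'
from scipy.spatial.transform import Rotation as Ro
def go(x,y,z,head=None):
    "needed shift in tool axes (mm) after turning by az (deg) so that closing axis has heading head"
    o=r.get_obs();R=Ro.from_rotvec(o['orientation']);p=np.array(o['tcp_pos'])
    M=R.as_matrix();h=np.degrees(np.arctan2(M[1,1],M[0,1]));az=0 if head is None else -((head-h+90)%180-90)
    M2=M@Ro.from_euler('z',az,degrees=True).as_matrix()
    print('closing head %.1f az %.1f'%(h,az),'shift mm',(M2.T@(np.array([x,y,z])-p)*1000).round(1),'tilt',M[:,2].round(3),'tcp',p.round(4),'f',np.round(o['contact_force'],1),'w %.3f'%o['grip_width'],'t %.1f'%o['clock'],'q7 %.2f'%o['joints'][6])
E
python3 - <<'E'
from h import *
np.set_printoptions(precision=1,suppress=True)
for n in('top','side'):
    f=load(n);c=cloud(f)*1000
    m=(c[...,0]>570)&(c[...,0]<605)&(abs(c[...,1]+233)<60)&(c[...,2]>42)&(c[...,2]<58)
    p=c[m]; 
    for y0 in(-272,-262,-248,-235,-222,-210,-200):
        q=p[abs(p[:,1]-y0)<5]; print(n,y0,len(q),q[:,0].min() if len(q) else 0,q[:,0].max() if len(q) else 0,np.median(q[:,2]) if len(q) else 0, np.median(q[:,0]) if len(q) else 0)
    s=c[(abs(c[...,1]+233)<25)&(c[...,0]>600)&(c[...,0]<840)]
    for x0 in range(600,840,8):
        q=s[abs(s[:,0]-x0)<4]
        if len(q):print((x0,int(np.median(q[:,2]))),end=' ')
    print()
go(.586,-.233,.25,1.7)
E
```

```text
top -272 20 585.9152478419365 603.2750676909736 48.1097088639213 593.245624272392
top -262 16 585.4584733223189 594.925072652605 47.59548135258462 590.1645531544343
top -248 14 583.6722733602016 592.0102364701977 47.493738847326554 588.5866345057609
top -235 15 583.1680787630946 591.5397014220039 48.5839257161369 586.0158030990142
top -222 14 583.1694839796784 591.616522603347 48.43718270785192 586.9171524045818
top -210 15 582.7493884854944 591.4972600774045 49.08638905466578 588.3413176492262
top -200 23 582.3481373293167 603.3423104742932 47.85033353935098 591.5365452970301
(600, 0) (608, 0) (616, 0) (624, 37) (632, 59) (640, 11) (648, 11) (656, 12) (664, 70) (672, 70) (680, 70) (688, 70) (696, 70) (704, 69) (712, 69) (720, 70) (728, 69) (736, 71) (744, 69) (752, 70) (760, 70) (768, 70) (776, 70) (784, 69) (792, 70) (800, 70) (808, 70) (816, 69) 
side -272 14 585.2450376134802 603.618366975707 49.329089266438864 594.0535305656165
side -262 7 584.4590961770451 594.4305771386785 48.47310603646182 588.3191087064212
side -248 8 586.3242838439528 593.8096843274035 48.59272949010901 589.5030568080199
side -235 8 585.4563826706647 594.0023309123195 47.27072725980197 588.7953631170485
side -222 7 584.2936132101817 593.143496895032 49.257417973377905 586.7088474819828
side -210 8 584.0988636705615 592.6427423541887 49.5279049099977 587.3467571679996
side -200 11 583.2603495398182 603.8520676455785 47.51303849688038 589.910498653109
(600, 1) (608, 1) (616, 0) (624, 37) (632, 60) (648, 69) (656, 70) (664, 69) (672, 14) (680, 68) (688, 70) (696, 70) (704, 71) (712, 71) (720, 71) (728, 71) (736, 70) (744, 71) (752, 70) (760, 71) (768, 71) (776, 71) (784, 71) (792, 71) (800, 70) (808, 71) (816, 71) (824, 69) 
closing head -64.5 az -66.2 shift mm [366.9 306.8  -0.3] tilt [-0.  0. -1.] tcp [ 0.3 -0.6  0.2] f [-0.1 -0.1  0.2] w 0.085 t 0.1 q7 -0.08
```

>>> {"fn": "arm_command", "kwargs": {
  "rows": [
    {"az": -6.6, "fingers": -0.4},
    {"az": -6.6, "fingers": -0.4},
    {"az": -6.6, "fingers": -0.4},
    {"az": -6.6, "fingers": -0.4},
    {"az": -6.6, "fingers": -0.4},
    {"az": -6.6, "fingers": -0.4},
    {"az": -6.6, "fingers": -0.4},
    {"az": -6.6, "fingers": -0.4},
    {"az": -6.6, "fingers": -0.4},
    {"az": -6.6, "fingers": -0.4}
  ],
  "grip_force": 60
}}

```text
validation failed for argument at $.ro...
```

The call was refused, so I'll send every key in each row.

>>> {"fn": "arm_command", "kwargs": {
  "rows": [
    {"fingers": -0.4, "x": 0, "y": 0, "z": 0, "ax": 0, "ay": 0, "az": -6.6},
    {"fingers": -0.4, "x": 0, "y": 0, "z": 0, "ax": 0, "ay": 0, "az": -6.6},
    {"fingers": -0.4, "x": 0, "y": 0, "z": 0, "ax": 0, "ay": 0, "az": -6.6},
    {"fingers": -0.4, "x": 0, "y": 0, "z": 0, "ax": 0, "ay": 0, "az": -6.6},
    {"fingers": -0.4, "x": 0, "y": 0, "z": 0, "ax": 0, "ay": 0, "az": -6.6},
    {"fingers": -0.4, "x": 0, "y": 0, "z": 0, "ax": 0, "ay": 0, "az": -6.6},
    {"fingers": -0.4, "x": 0, "y": 0, "z": 0, "ax": 0, "ay": 0, "az": -6.6},
    {"fingers": -0.4, "x": 0, "y": 0, "z": 0, "ax": 0, "ay": 0, "az": -6.6},
    {"fingers": -0.4, "x": 0, "y": 0, "z": 0, "ax": 0, "ay": 0, "az": -6.6},
    {"fingers": -0.4, "x": 0, "y": 0, "z": 0, "ax": 0, "ay": 0, "az": -6.6}
  ],
  "grip_force": 60
}}

```text
clock: 0.93
tcp_pos: [0.2902, -0.6091, 0.2497]
orientation: [-2.185, -2.255, -0.0]
contact_force: [0.2, -0.7, -0.0]
grip_width: 0.0261
gripper_force: 0.0
```

>>> {"fn": "arm_command", "kwargs": {
  "rows": [
    {"fingers": -0.4, "x": 0.03, "y": 0.025, "z": 0, "ax": 0, "ay": 0, "az": 0},
    {"fingers": -0.4, "x": 0.03, "y": 0.025, "z": 0, "ax": 0, "ay": 0, "az": 0},
    {"fingers": -0.4, "x": 0.03, "y": 0.025, "z": 0, "ax": 0, "ay": 0, "az": 0},
    {"fingers": -0.4, "x": 0.03, "y": 0.025, "z": 0, "ax": 0, "ay": 0, "az": 0},
    {"fingers": -0.4, "x": 0.03, "y": 0.025, "z": 0, "ax": 0, "ay": 0, "az": 0},
    {"fingers": -0.4, "x": 0.03, "y": 0.025, "z": 0, "ax": 0, "ay": 0, "az": 0},
    {"fingers": -0.4, "x": 0.03, "y": 0.025, "z": 0, "ax": 0, "ay": 0, "az": 0},
    {"fingers": -0.4, "x": 0.03, "y": 0.025, "z": 0, "ax": 0, "ay": 0, "az": 0},
    {"fingers": -0.4, "x": 0.03, "y": 0.025, "z": 0, "ax": 0, "ay": 0, "az": 0},
    {"fingers": -0.4, "x": 0.03, "y": 0.025, "z": 0, "ax": 0, "ay": 0, "az": 0}
  ]
}}

```text
clock: 1.77
tcp_pos: [0.5332, -0.3013, 0.25]
orientation: [-2.192, -2.249, 0.001]
contact_force: [1.4, -0.1, 0.8]
grip_width: 0.0255
gripper_force: 0.0
```

```bash
python3 -c "
from h import *
go(.588,-.234,.047,1.6)"
```

```text
closing head 1.5 az -0.1 shift mm [ 65.7  56.8 203. ] tilt [-0.001  0.    -1.   ] tcp [ 0.5332 -0.3013  0.25  ] f [ 1.4 -0.1  0.8] w 0.026 t 1.8 q7 0.31
```

>>> {"fn": "arm_command", "kwargs": {
  "rows": [
    {"fingers": -0.4, "x": 0.022, "y": 0.019, "z": 0, "ax": 0, "ay": 0, "az": 0},
    {"fingers": -0.4, "x": 0.022, "y": 0.019, "z": 0, "ax": 0, "ay": 0, "az": 0},
    {"fingers": -0.4, "x": 0.022, "y": 0.019, "z": 0, "ax": 0, "ay": 0, "az": 0},
    {"fingers": -0.4, "x": 0, "y": 0, "z": 0.03, "ax": 0, "ay": 0, "az": 0},
    {"fingers": -0.4, "x": 0, "y": 0, "z": 0.04, "ax": 0, "ay": 0, "az": 0},
    {"fingers": -0.4, "x": 0, "y": 0, "z": 0.03, "ax": 0, "ay": 0, "az": 0},
    {"fingers": -0.4, "x": 0, "y": 0, "z": 0, "ax": 0, "ay": 0, "az": 0}
  ]
}}

```text
clock: 2.35
tcp_pos: [0.5833, -0.2342, 0.1434]
orientation: [-2.184, -2.243, 0.008]
contact_force: [-1.1, 0.1, -0.9]
grip_width: 0.0256
gripper_force: 0.0
```

```bash
python3 -c "
from h import *
go(.588,-.234,.047,1.6)
f=grab('side');save(f,'s1',(230,80,330,200),6)"
```

```text
closing head 1.5 az -0.1 shift mm [-0.3  5.8 96.3] tilt [-0.012  0.004 -1.   ] tcp [ 0.5833 -0.2342  0.1434] f [-1.1  0.1 -0.9] w 0.026 t 2.4 q7 0.12
```

View pics/s1.png

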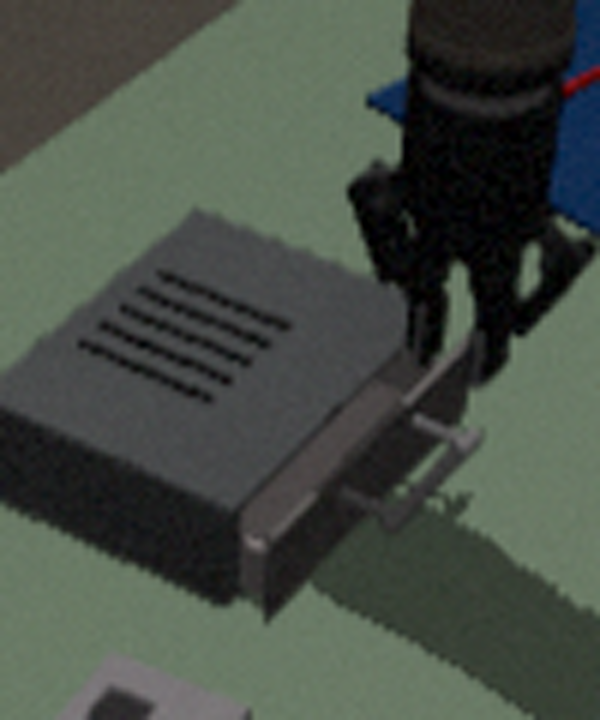

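The gripper is above the handle at (440,450) in the crop, and its knuckles clear the panel. I'll go down.

>>> {"fn": "arm_command", "kwargs": {
  "rows": [
    {"fingers": -0.4, "x": 0, "y": 0, "z": 0.02, "ax": 0, "ay": 0, "az": 0},
    {"fingers": -0.4, "x": 0, "y": 0, "z": 0.02, "ax": 0, "ay": 0, "az": 0},
    {"fingers": -0.4, "x": 0, "y": 0, "z": 0.01, "ax": 0, "ay": 0, "az": 0},
    {"fingers": -0.4, "x": 0, "y": 0, "z": 0, "ax": 0, "ay": 0, "az": 0},
    {"fingers": -0.4, "x": 0, "y": 0, "z": 0, "ax": 0, "ay": 0, "az": 0}
  ]
}}

```text
clock: 2.82
tcp_pos: [0.5885, -0.2358, 0.1016]
orientation: [2.192, 2.249, 0.001]
contact_force: [-0.7, 0.3, 0.0]
grip_width: 0.0256
gripper_force: 0.0
```

```bash
python3 -c "
from h import *
go(.588,-.234,.047,1.6)"
```

```text
closing head 1.5 az -0.1 shift mm [ 1.9 -0.5 54.6] tilt [ 0.001 -0.    -1.   ] tcp [ 0.5885 -0.2358  0.1016] f [-0.7  0.3  0. ] w 0.026 t 2.8 q7 0.10
```

>>> {"fn": "arm_command", "kwargs": {
  "rows": [
    {"fingers": -0.4, "x": 0.002, "y": 0, "z": 0.02, "ax": 0, "ay": 0, "az": 0},
    {"fingers": -0.4, "x": 0, "y": 0, "z": 0.02, "ax": 0, "ay": 0, "az": 0},
    {"fingers": -0.4, "x": 0, "y": 0, "z": 0.013, "ax": 0, "ay": 0, "az": 0},
    {"fingers": -0.4, "x": 0, "y": 0, "z": 0, "ax": 0, "ay": 0, "az": 0},
    {"fingers": -0.4, "x": 0, "y": 0, "z": 0, "ax": 0, "ay": 0, "az": 0}
  ]
}}

```text
clock: 3.23
tcp_pos: [0.5881, -0.2336, 0.0479]
orientation: [2.192, 2.25, 0.0]
contact_force: [-0.3, -0.2, 0.6]
grip_width: 0.0254
gripper_force: 0.0
```

>>> {"fn": "arm_command", "kwargs": {
  "rows": [
    {"fingers": -1, "x": 0, "y": 0, "z": 0, "ax": 0, "ay": 0, "az": 0},
    {"fingers": -1, "x": 0, "y": 0, "z": 0, "ax": 0, "ay": 0, "az": 0},
    {"fingers": -1, "x": 0, "y": 0, "z": 0, "ax": 0, "ay": 0, "az": 0},
    {"fingers": -1, "x": 0, "y": 0, "z": 0, "ax": 0, "ay": 0, "az": 0},
    {"fingers": -1, "x": 0, "y": 0, "z": 0, "ax": 0, "ay": 0, "az": 0}
  ]
}}

```text
clock: 3.65
tcp_pos: [0.5889, -0.2338, 0.0489]
orientation: [2.191, 2.248, 0.002]
contact_force: [-1.5, 0.2, 6.2]
grip_width: 0.0088
gripper_force: 58.8
```

>>> {"fn": "arm_command", "kwargs": {
  "rows": [
    {"fingers": -1, "x": 0, "y": -0.008, "z": 0, "ax": 0, "ay": 0, "az": 0},
    {"fingers": -1, "x": 0, "y": -0.012, "z": 0, "ax": 0, "ay": 0, "az": 0},
    {"fingers": -1, "x": 0, "y": -0.012, "z": 0, "ax": 0, "ay": 0, "az": 0},
    {"fingers": -1, "x": 0, "y": -0.012, "z": 0, "ax": 0, "ay": 0, "az": 0},
    {"fingers": -1, "x": 0, "y": -0.012, "z": 0, "ax": 0, "ay": 0, "az": 0},
    {"fingers": -1, "x": 0, "y": -0.012, "z": 0, "ax": 0, "ay": 0, "az": 0},
    {"fingers": -1, "x": 0, "y": -0.012, "z": 0, "ax": 0, "ay": 0, "az": 0},
    {"fingers": -1, "x": 0, "y": -0.012, "z": 0, "ax": 0, "ay": 0, "az": 0},
    {"fingers": -1, "x": 0, "y": -0.008, "z": 0, "ax": 0, "ay": 0, "az": 0},
    {"fingers": -1, "x": 0, "y": 0, "z": 0, "ax": 0, "ay": 0, "az": 0}
  ]
}}

```text
clock: 4.48
tcp_pos: [0.4871, -0.2368, 0.0489]
orientation: [2.192, 2.248, -0.0]
contact_force: [-1.7, -1.1, 9.9]
grip_width: 0.0088
gripper_force: 60.5
```

>>> {"fn": "arm_command", "kwargs": {
  "rows": [
    {"fingers": -1, "x": 0, "y": -0.006, "z": 0, "ax": 0, "ay": 0, "az": 0},
    {"fingers": -1, "x": 0, "y": -0.006, "z": 0, "ax": 0, "ay": 0, "az": 0},
    {"fingers": -1, "x": 0, "y": -0.005, "z": 0, "ax": 0, "ay": 0, "az": 0},
    {"fingers": -1, "x": 0, "y": -0.004, "z": 0, "ax": 0, "ay": 0, "az": 0},
    {"fingers": -1, "x": 0, "y": 0, "z": 0, "ax": 0, "ay": 0, "az": 0}
  ]
}}

```text
clock: 4.9
tcp_pos: [0.4678, -0.2374, 0.0488]
orientation: [2.19, 2.247, 0.002]
contact_force: [0.4, -0.7, 10.6]
grip_width: 0.0089
gripper_force: 60.5
```

Run:
```python
from h import *
go(.468,-.235,.048,1.6)
for n in('top','side'):
    c=cloud(grab(n))*1000
    s=c[(abs(c[...,1]+212)<20)&(c[...,0]>480)&(c[...,0]<700)]
    print(n,[(x0,int(np.median(s[abs(s[:,0]-x0)<3][:,2]))) for x0 in range(480,680,5) if (abs(s[:,0]-x0)<3).sum()>2])
```

```text
closing head 1.5 az -0.1 shift mm [2.4 0.3 0.8] tilt [ 0.004 -0.002 -1.   ] tcp [ 0.4678 -0.2374  0.0488] f [ 0.4 -0.7 10.6] w 0.009 t 4.9 q7 0.11
top [(480, 396), (485, 394), (490, 392), (495, 387), (500, 367), (505, 107), (510, 369), (515, 13), (520, 10), (525, 11), (530, 10), (535, 10), (540, 10), (545, 10), (550, 10), (555, 11), (560, 10), (565, 10), (570, 10), (575, 10), (580, 9), (585, 9), (590, 9), (595, 10), (600, 10), (605, 9), (610, 9), (615, 9), (620, 9), (625, 9), (630, 11), (635, 32), (645, 1), (650, 65), (655, 66), (660, 68), (665, 70), (670, 70), (675, 69)]
side [(480, 207), (485, 202), (490, 225), (495, 207), (500, 158), (505, 61), (510, 133), (515, 129), (520, 119), (525, 123), (530, 66), (535, 10), (540, 11), (545, 11), (550, 9), (555, 11), (560, 11), (565, 11), (570, 11), (575, 10), (580, 11), (585, 11), (590, 10), (595, 10), (600, 10), (605, 9), (610, 10), (615, 11), (620, 11), (625, 10), (630, 11), (635, 27), (650, 72), (655, 71), (660, 70), (665, 68), (670, 7), (675, 9)]
```

>>> {"fn": "arm_command", "kwargs": {
  "rows": [
    {"fingers": -1, "x": 0, "y": -0.004, "z": 0, "ax": 0, "ay": 0, "az": 0},
    {"fingers": -1, "x": 0, "y": -0.004, "z": 0, "ax": 0, "ay": 0, "az": 0},
    {"fingers": -1, "x": 0, "y": -0.004, "z": 0, "ax": 0, "ay": 0, "az": 0},
    {"fingers": -1, "x": 0, "y": 0, "z": 0, "ax": 0, "ay": 0, "az": 0},
    {"fingers": -1, "x": 0, "y": 0, "z": 0, "ax": 0, "ay": 0, "az": 0}
  ]
}}

```text
clock: 5.42
tcp_pos: [0.4673, -0.2374, 0.0492]
orientation: [2.175, 2.239, 0.025]
contact_force: [31.9, -3.4, -28.5]
grip_width: 0.0087
gripper_force: 58.9
```

That is the stop. I'll relax, let go and rise.

>>> {"fn": "arm_command", "kwargs": {
  "rows": [
    {"fingers": -1, "x": 0, "y": 0.009, "z": 0, "ax": 0, "ay": 0, "az": 0},
    {"fingers": -0.4, "x": 0, "y": 0.001, "z": 0, "ax": 0, "ay": 0, "az": 0},
    {"fingers": -0.4, "x": 0, "y": 0, "z": 0, "ax": 0, "ay": 0, "az": 0},
    {"fingers": -0.4, "x": 0, "y": 0, "z": 0, "ax": 0, "ay": 0, "az": 0},
    {"fingers": -0.4, "x": 0, "y": 0, "z": -0.015, "ax": 0, "ay": 0, "az": 0},
    {"fingers": -0.4, "x": 0, "y": 0, "z": -0.03, "ax": 0, "ay": 0, "az": 0},
    {"fingers": -0.4, "x": 0, "y": 0, "z": -0.035, "ax": 0, "ay": 0, "az": 0},
    {"fingers": -1, "x": 0, "y": 0, "z": 0, "ax": 0, "ay": 0, "az": 0},
    {"fingers": -1, "x": 0, "y": 0, "z": 0, "ax": 0, "ay": 0, "az": 0}
  ]
}}

```text
clock: 6.17
tcp_pos: [0.4649, -0.2373, 0.1288]
orientation: [2.191, 2.247, 0.001]
contact_force: [0.1, 0.2, -0.8]
grip_width: 0.0022
gripper_force: 0.0
```

```bash
python3 -c "
from h import *
go(.477,.056,.13,6.7)"
```

```text
closing head 1.4 az -5.3 shift mm [289.9  46.3  -1.7] tilt [ 0.002 -0.002 -1.   ] tcp [ 0.4649 -0.2373  0.1288] f [ 0.1  0.2 -0.8] w 0.002 t 6.2 q7 0.18
```

>>> {"fn": "arm_command", "kwargs": {
  "rows": [
    {"fingers": -1, "x": 0, "y": 0, "z": 0, "ax": 0, "ay": 0, "az": -5.3},
    {"fingers": -1, "x": 0.036, "y": 0.006, "z": 0, "ax": 0, "ay": 0, "az": 0},
    {"fingers": -1, "x": 0.036, "y": 0.006, "z": 0, "ax": 0, "ay": 0, "az": 0},
    {"fingers": -1, "x": 0.036, "y": 0.006, "z": 0, "ax": 0, "ay": 0, "az": 0},
    {"fingers": -1, "x": 0.036, "y": 0.006, "z": 0, "ax": 0, "ay": 0, "az": 0},
    {"fingers": -1, "x": 0.036, "y": 0.006, "z": 0, "ax": 0, "ay": 0, "az": 0},
    {"fingers": -1, "x": 0.036, "y": 0.006, "z": 0, "ax": 0, "ay": 0, "az": 0},
    {"fingers": -1, "x": 0.036, "y": 0.006, "z": 0, "ax": 0, "ay": 0, "az": 0},
    {"fingers": -1, "x": 0.038, "y": 0.004, "z": 0, "ax": 0, "ay": 0, "az": 0},
    {"fingers": -1, "x": 0, "y": 0, "z": 0, "ax": 0, "ay": 0, "az": 0}
  ]
}}

```text
clock: 7.0
tcp_pos: [0.4747, 0.0648, 0.1266]
orientation: [-2.072, -2.357, -0.004]
contact_force: [0.8, 0.4, -0.4]
grip_width: 0.0004
gripper_force: 0.0
```

>>> {"fn": "arm_command", "kwargs": {
  "rows": [
    {"fingers": -1, "x": 0, "y": 0, "z": 0.025, "ax": 0, "ay": 0, "az": 0},
    {"fingers": -1, "x": 0, "y": 0, "z": 0.025, "ax": 0, "ay": 0, "az": 0},
    {"fingers": -1, "x": 0, "y": 0, "z": 0.015, "ax": 0, "ay": 0, "az": 0},
    {"fingers": -1, "x": 0, "y": 0, "z": 0.008, "ax": 0, "ay": 0, "az": 0},
    {"fingers": -1, "x": 0, "y": 0, "z": 0.008, "ax": 0, "ay": 0, "az": 0},
    {"fingers": -1, "x": 0, "y": 0, "z": 0.008, "ax": 0, "ay": 0, "az": 0},
    {"fingers": -1, "x": 0, "y": 0, "z": 0.006, "ax": 0, "ay": 0, "az": 0},
    {"fingers": -1, "x": 0, "y": 0, "z": 0.003, "ax": 0, "ay": 0, "az": 0},
    {"fingers": -1, "x": 0, "y": 0, "z": 0, "ax": 0, "ay": 0, "az": 0}
  ]
}}

```text
clock: 7.75
tcp_pos: [0.4752, 0.0561, 0.0286]
orientation: [-2.086, -2.348, 0.003]
contact_force: [0.0, 0.5, -0.4]
grip_width: -0.0001
gripper_force: 0.0
```

```bash
python3 -c "
from h import *
go(.478,.056,.027,6.7)"
```

```text
closing head 6.8 az 0.1 shift mm [-0.5  2.8  1.6] tilt [-0.002 -0.001 -1.   ] tcp [0.4752 0.0561 0.0286] f [ 0.   0.5 -0.4] w -0.000 t 7.8 q7 -0.50
```

>>> {"fn": "arm_command", "kwargs": {
  "rows": [
    {"fingers": -1, "x": 0, "y": 0, "z": 0.003, "ax": 0, "ay": 0, "az": 0},
    {"fingers": -1, "x": 0, "y": 0, "z": 0.002, "ax": 0, "ay": 0, "az": 0},
    {"fingers": -1, "x": 0, "y": 0, "z": 0, "ax": 0, "ay": 0, "az": 0}
  ]
}}

```text
clock: 8.0
tcp_pos: [0.4761, 0.0563, 0.0269]
orientation: [2.085, 2.347, -0.003]
contact_force: [-11.6, -2.9, 41.9]
grip_width: 0.0001
gripper_force: 21.8
```

>>> {"fn": "arm_command", "kwargs": {
  "rows": [
    {"fingers": -1, "x": 0, "y": 0, "z": -0.03, "ax": 0, "ay": 0, "az": 0},
    {"fingers": -1, "x": 0, "y": 0, "z": -0.035, "ax": 0, "ay": 0, "az": 0},
    {"fingers": -1, "x": 0, "y": 0, "z": -0.04, "ax": 0, "ay": 0, "az": 0},
    {"fingers": -1, "x": 0, "y": 0, "z": 0, "ax": 0, "ay": 0, "az": 0}
  ]
}}

```text
clock: 8.33
tcp_pos: [0.4804, 0.0577, 0.1357]
orientation: [2.082, 2.343, 0.013]
contact_force: [1.2, 0.0, 0.8]
grip_width: -0.0005
gripper_force: 0.0
```

Run:
```python
from h import *
go(.465,.1634,.13,6.7)
for n in('top','side'):
    f=grab(n);c=cloud(f)
    for nm,x,y in(('bar1',.6076,.0717),('bar3',.595,.179),('pad1',.478,.056),('pad3',.465,.163)):
        m=(abs(c[...,0]-x)<.012)&(abs(c[...,1]-y)<.012)&(c[...,2]<.11);p=c[m]
        print(n,nm,m.sum(),(np.percentile(p[:,2],[10,50,90])*1000).round(1) if m.any() else '')
save(load('side'),'s2',(190,170,330,290),5)
```

```text
closing head 6.8 az 0.1 shift mm [106.8  -3.    5.7] tilt [ 0.011  0.002 -1.   ] tcp [0.4804 0.0577 0.1357] f [1.2 0.  0.8] w -0.000 t 8.3 q7 -0.37
top bar1 81 [62.2 80.1 84.3]
top bar3 71 [52.4 54.8 58.1]
top pad1 0 
top pad3 0 
side bar1 78 [57.2 79.1 83.2]
side bar3 61 [55.  56.9 58.9]
side pad1 61 [ 5.8  8.8 13.1]
side pad3 118 [-0.5 34.4 41. ]
```

View pics/s2.png

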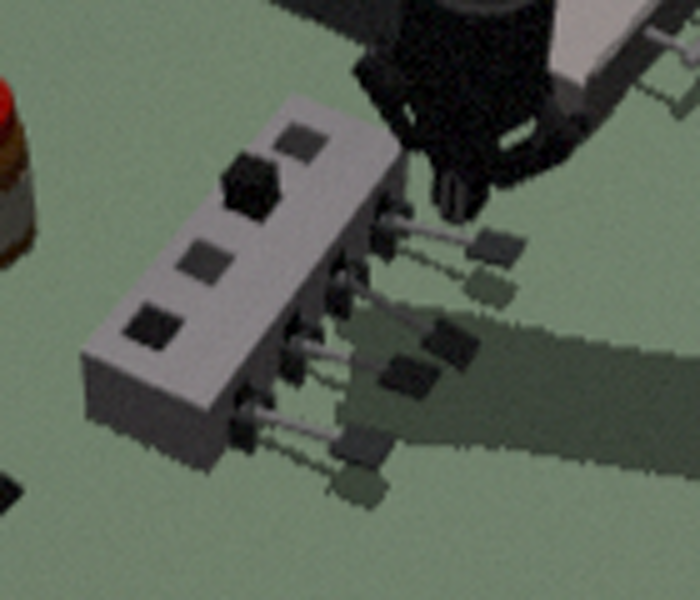

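Bar1 stands raised at (252,185) in the crop, lever1 is down, and pocket3 at (153,327) is still filled. Next is lever3.

>>> {"fn": "arm_command", "kwargs": {
  "rows": [
    {"fingers": -1, "x": 0.036, "y": 0, "z": 0, "ax": 0, "ay": 0, "az": 0},
    {"fingers": -1, "x": 0.036, "y": 0, "z": 0, "ax": 0, "ay": 0, "az": 0},
    {"fingers": -1, "x": 0.036, "y": 0, "z": 0, "ax": 0, "ay": 0, "az": 0},
    {"fingers": -1, "x": 0, "y": 0, "z": 0, "ax": 0, "ay": 0, "az": 0},
    {"fingers": -1, "x": 0, "y": 0, "z": 0, "ax": 0, "ay": 0, "az": 0}
  ]
}}

```text
clock: 8.85
tcp_pos: [0.4623, 0.166, 0.1282]
orientation: [-2.079, -2.353, 0.002]
contact_force: [-0.7, -0.5, -0.2]
grip_width: -0.0001
gripper_force: 0.0
```

```bash
python3 -c "
from h import *
go(.465,.1634,.027,6.7)"
```

```text
closing head 7.1 az 0.4 shift mm [ -3.    2.6 101.2] tilt [-0.002  0.    -1.   ] tcp [0.4623 0.166  0.1282] f [-0.7 -0.5 -0.2] w -0.000 t 8.8 q7 -0.61
```

>>> {"fn": "arm_command", "kwargs": {
  "rows": [
    {"fingers": -1, "x": -0.002, "y": 0.002, "z": 0.025, "ax": 0, "ay": 0, "az": 0},
    {"fingers": -1, "x": 0, "y": 0, "z": 0.025, "ax": 0, "ay": 0, "az": 0},
    {"fingers": -1, "x": 0, "y": 0, "z": 0.016, "ax": 0, "ay": 0, "az": 0},
    {"fingers": -1, "x": 0, "y": 0, "z": 0.008, "ax": 0, "ay": 0, "az": 0},
    {"fingers": -1, "x": 0, "y": 0, "z": 0.008, "ax": 0, "ay": 0, "az": 0},
    {"fingers": -1, "x": 0, "y": 0, "z": 0.008, "ax": 0, "ay": 0, "az": 0},
    {"fingers": -1, "x": 0, "y": 0, "z": 0.006, "ax": 0, "ay": 0, "az": 0},
    {"fingers": -1, "x": 0, "y": 0, "z": 0.003, "ax": 0, "ay": 0, "az": 0},
    {"fingers": -1, "x": 0, "y": 0, "z": 0.002, "ax": 0, "ay": 0, "az": 0},
    {"fingers": -1, "x": 0, "y": 0, "z": 0, "ax": 0, "ay": 0, "az": 0}
  ]
}}

```text
clock: 9.68
tcp_pos: [0.4654, 0.1606, 0.0284]
orientation: [2.087, 2.347, -0.004]
contact_force: [-2.6, -2.9, 8.3]
grip_width: 0.0001
gripper_force: 4.6
```

>>> {"fn": "arm_command", "kwargs": {
  "rows": [
    {"fingers": -1, "x": 0, "y": 0, "z": -0.03, "ax": 0, "ay": 0, "az": 0},
    {"fingers": -1, "x": 0, "y": 0, "z": -0.035, "ax": 0, "ay": 0, "az": 0},
    {"fingers": -1, "x": 0, "y": 0, "z": -0.04, "ax": 0, "ay": 0, "az": 0},
    {"fingers": 0.4, "x": 0, "y": 0, "z": -0.03, "ax": 0, "ay": 0, "az": 0},
    {"fingers": 0.4, "x": 0, "y": 0, "z": 0, "ax": 0, "ay": 0, "az": 0}
  ]
}}

```text
clock: 10.1
tcp_pos: [0.4692, 0.1631, 0.1691]
orientation: [2.084, 2.344, 0.013]
contact_force: [0.5, -0.0, -0.0]
grip_width: 0.0232
gripper_force: 0.0
```

Run:
```python
from h import *
for n in('top','side'):
    c=cloud(grab(n))*1000
    for nm,x,y in(('bar1',607.6,71.7),('bar3',595,179)):
        m=(abs(c[...,0]-x)<28)&(abs(c[...,1]-y)<28)&(c[...,2]<92)&(c[...,2]>72);p=c[m]
        if len(p)<6: print(n,nm,len(p));continue
        q=cv2.minAreaRect(p[:,:2].astype(np.float32)); print(n,nm,len(p),q,np.median(p[:,2]))
go(.595,.179,.125,6.8)
```

```text
top bar1 81 ((609.8102416992188, 69.93631744384766), (24.473615646362305, 22.27985191345215), 3.110180616378784) 80.2038497370745
top bar3 86 ((597.2721557617188, 177.976806640625), (24.833820343017578, 24.49411392211914), 7.152385234832764) 79.48504262905277
side bar1 43 ((613.47607421875, 81.1507568359375), (16.07059669494629, 29.758331298828125), 55.91868209838867) 80.57539371010635
side bar3 86 ((596.4413452148438, 180.89576721191406), (24.678224563598633, 25.496034622192383), 7.815202713012695) 80.75971482231958
closing head 6.7 az -0.1 shift mm [  2.2 129.3  39.9] tilt [ 0.003  0.    -1.   ] tcp [0.4668 0.1615 0.1645] f [-1.3  0.4 -1.5] w 0.038 t 10.2 q7 -0.57
```

>>> {"fn": "arm_command", "kwargs": {
  "rows": [
    {"fingers": 0.4, "x": 0, "y": 0.033, "z": 0, "ax": 0, "ay": 0, "az": 0},
    {"fingers": 0.4, "x": 0, "y": 0.033, "z": 0, "ax": 0, "ay": 0, "az": 0},
    {"fingers": 0.4, "x": 0, "y": 0.033, "z": 0, "ax": 0, "ay": 0, "az": 0},
    {"fingers": 0.4, "x": 0.002, "y": 0.033, "z": 0, "ax": 0, "ay": 0, "az": 0},
    {"fingers": 0.4, "x": 0, "y": 0, "z": 0.02, "ax": 0, "ay": 0, "az": 0},
    {"fingers": 0.4, "x": 0, "y": 0, "z": 0.02, "ax": 0, "ay": 0, "az": 0},
    {"fingers": 0.4, "x": 0, "y": 0, "z": 0, "ax": 0, "ay": 0, "az": 0},
    {"fingers": 0.4, "x": 0, "y": 0, "z": 0, "ax": 0, "ay": 0, "az": 0}
  ]
}}

```text
clock: 10.87
tcp_pos: [0.5948, 0.1787, 0.1208]
orientation: [-2.084, -2.347, 0.008]
contact_force: [0.2, -0.4, 0.2]
grip_width: 0.0597
gripper_force: 0.0
```

```bash
python3 -c "
from h import *
go(.5968,.1793,.078,6.8)"
```

```text
closing head 6.8 az -0.0 shift mm [ 0.4  2.2 42.8] tilt [-0.005 -0.002 -1.   ] tcp [0.5948 0.1787 0.1208] f [ 0.2 -0.4  0.2] w 0.060 t 10.9 q7 -0.55
```

>>> {"fn": "arm_command", "kwargs": {
  "rows": [
    {"fingers": 0.4, "x": 0, "y": 0.002, "z": 0.02, "ax": 0, "ay": 0, "az": 0},
    {"fingers": 0.4, "x": 0, "y": 0, "z": 0.015, "ax": 0, "ay": 0, "az": 0},
    {"fingers": 0.4, "x": 0, "y": 0, "z": 0.008, "ax": 0, "ay": 0, "az": 0},
    {"fingers": 0.4, "x": 0, "y": 0, "z": 0, "ax": 0, "ay": 0, "az": 0},
    {"fingers": -1, "x": 0, "y": 0, "z": 0, "ax": 0, "ay": 0, "az": 0},
    {"fingers": -1, "x": 0, "y": 0, "z": 0, "ax": 0, "ay": 0, "az": 0},
    {"fingers": -1, "x": 0, "y": 0, "z": 0, "ax": 0, "ay": 0, "az": 0},
    {"fingers": -1, "x": 0, "y": 0, "z": 0, "ax": 0, "ay": 0, "az": 0},
    {"fingers": -1, "x": 0, "y": 0, "z": 0, "ax": 0, "ay": 0, "az": 0}
  ],
  "grip_force": 70
}}

```text
clock: 11.62
tcp_pos: [0.5961, 0.1801, 0.0811]
orientation: [-2.084, -2.348, 0.006]
contact_force: [-8.0, -1.3, 7.3]
grip_width: 0.0225
gripper_force: 70.7
```

>>> {"fn": "arm_command", "kwargs": {
  "rows": [
    {"fingers": -1, "x": 0, "y": 0, "z": -0.01, "ax": 0, "ay": 0, "az": 0},
    {"fingers": -1, "x": 0, "y": 0, "z": -0.02, "ax": 0, "ay": 0, "az": 0},
    {"fingers": -1, "x": 0, "y": 0, "z": -0.03, "ax": 0, "ay": 0, "az": 0},
    {"fingers": -1, "x": 0, "y": 0, "z": -0.03, "ax": 0, "ay": 0, "az": 0},
    {"fingers": -1, "x": 0, "y": 0, "z": -0.02, "ax": 0, "ay": 0, "az": 0},
    {"fingers": -1, "x": 0, "y": 0, "z": 0, "ax": 0, "ay": 0, "az": 0},
    {"fingers": -1, "x": 0, "y": 0, "z": 0, "ax": 0, "ay": 0, "az": 0}
  ]
}}

```text
clock: 12.2
tcp_pos: [0.5998, 0.1803, 0.1926]
orientation: [2.085, 2.347, 0.006]
contact_force: [-1.2, -0.2, -2.4]
grip_width: 0.0224
gripper_force: 69.6
```

Run:
```python
from h import *
for n in('top','side'):
    f=grab(n);c=cloud(f)*1000
    # drawer interior: walls z 34..44 & panel
    m=(c[...,0]>490)&(c[...,0]<650)&(abs(c[...,1]+233)<110)&(c[...,2]>33)&(c[...,2]<66)
    m2=(c[...,0]>490)&(c[...,0]<650)&(abs(c[...,1]+233)<110)&(c[...,2]>6)&(c[...,2]<14)
    print(n,'walls',cv2.minAreaRect(c[m][:,:2].astype(np.float32)),'floor',cv2.minAreaRect(c[m2][:,:2].astype(np.float32)))
go(.571,-.295,.19,1.6)
save(load('side'),'s3',(160,60,360,300),2.5)
```

```text
top walls ((571.0465087890625, -234.21182250976562), (158.3470001220703, 215.52069091796875), 0.271443247795105) floor ((575.4345092773438, -230.401123046875), (210.09695434570312, 147.67178344726562), 89.72499084472656)
side walls ((569.5167236328125, -232.93331909179688), (221.718994140625, 157.13717651367188), 89.07176971435547) floor ((573.9063110351562, -232.23532104492188), (149.84397888183594, 212.06924438476562), 1.1954376697540283)
closing head 6.8 az 5.2 shift mm [-4.736e+02 -4.040e+01  1.000e-01] tilt [-0.001 -0.001 -1.   ] tcp [0.5982 0.1795 0.1898] f [-0.9  0.2 -2.1] w 0.022 t 12.3 q7 -0.51
```

View pics/s3.png

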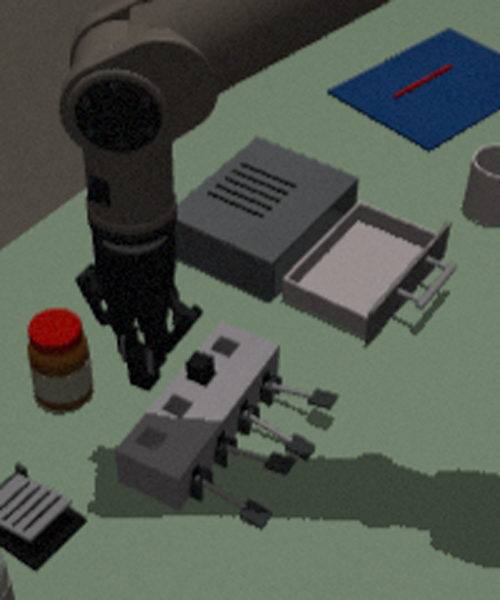

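The bar is held, and the drawer is open and empty at (365,270). I'll carry it over.

>>> {"fn": "arm_command", "kwargs": {
  "rows": [
    {"fingers": -1, "x": 0, "y": 0, "z": 0, "ax": 0, "ay": 0, "az": 5.2},
    {"fingers": -1, "x": -0.03, "y": -0.003, "z": 0, "ax": 0, "ay": 0, "az": 0},
    {"fingers": -1, "x": -0.036, "y": -0.003, "z": 0, "ax": 0, "ay": 0, "az": 0},
    {"fingers": -1, "x": -0.036, "y": -0.003, "z": 0, "ax": 0, "ay": 0, "az": 0},
    {"fingers": -1, "x": -0.036, "y": -0.003, "z": 0, "ax": 0, "ay": 0, "az": 0},
    {"fingers": -1, "x": -0.036, "y": -0.003, "z": 0, "ax": 0, "ay": 0, "az": 0},
    {"fingers": -1, "x": -0.036, "y": -0.003, "z": 0, "ax": 0, "ay": 0, "az": 0},
    {"fingers": -1, "x": -0.036, "y": -0.003, "z": 0, "ax": 0, "ay": 0, "az": 0},
    {"fingers": -1, "x": -0.036, "y": -0.003, "z": 0, "ax": 0, "ay": 0, "az": 0},
    {"fingers": -1, "x": -0.036, "y": -0.003, "z": 0, "ax": 0, "ay": 0, "az": 0}
  ]
}}

```text
clock: 13.13
tcp_pos: [0.5791, -0.1403, 0.1888]
orientation: [-2.189, -2.25, 0.002]
contact_force: [1.4, 0.3, -1.9]
grip_width: 0.0221
gripper_force: 69.6
```

>>> {"fn": "arm_command", "kwargs": {
  "rows": [
    {"fingers": -1, "x": -0.036, "y": -0.003, "z": 0, "ax": 0, "ay": 0, "az": 0},
    {"fingers": -1, "x": -0.036, "y": -0.003, "z": 0, "ax": 0, "ay": 0, "az": 0},
    {"fingers": -1, "x": -0.036, "y": -0.003, "z": 0, "ax": 0, "ay": 0, "az": 0},
    {"fingers": -1, "x": -0.03, "y": -0.003, "z": 0, "ax": 0, "ay": 0, "az": 0},
    {"fingers": -1, "x": -0.015, "y": -0.003, "z": 0, "ax": 0, "ay": 0, "az": 0},
    {"fingers": -1, "x": 0, "y": 0, "z": 0.03, "ax": 0, "ay": 0, "az": 0},
    {"fingers": -1, "x": 0, "y": 0, "z": 0.03, "ax": 0, "ay": 0, "az": 0},
    {"fingers": -1, "x": 0, "y": 0, "z": 0.02, "ax": 0, "ay": 0, "az": 0},
    {"fingers": -1, "x": 0, "y": 0, "z": 0, "ax": 0, "ay": 0, "az": 0},
    {"fingers": -1, "x": 0, "y": 0, "z": 0, "ax": 0, "ay": 0, "az": 0}
  ]
}}

```text
clock: 13.97
tcp_pos: [0.5686, -0.2906, 0.1087]
orientation: [-2.186, -2.25, 0.001]
contact_force: [1.0, -0.2, -0.3]
grip_width: 0.0224
gripper_force: 69.5
```

```bash
python3 -c "
from h import *
go(.571,-.295,.057,1.6)
f=grab('side');save(f,'s4',(220,70,350,190),5)"
```

```text
closing head 1.7 az 0.1 shift mm [-4.6  2.4 51.7] tilt [-0.003  0.002 -1.   ] tcp [ 0.5686 -0.2906  0.1087] f [ 1.  -0.2 -0.3] w 0.022 t 14.0 q7 0.19
```

View pics/s4.png

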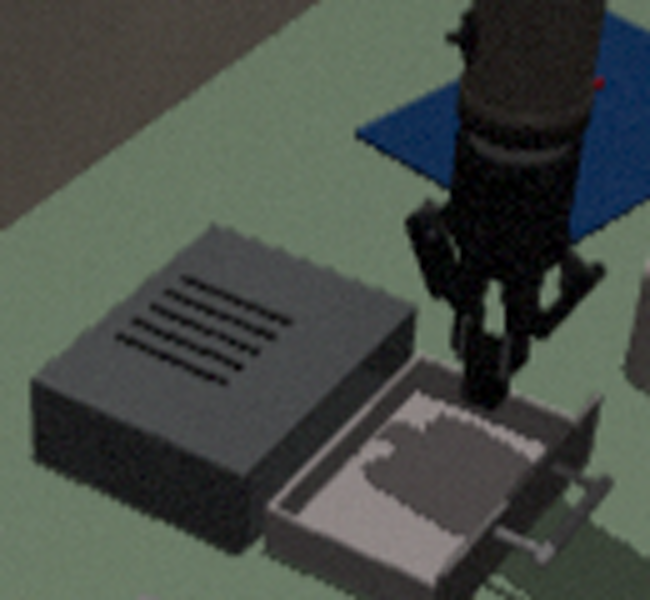

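The bar hangs over the far end of the drawer at (485,385). I'll lower it.

>>> {"fn": "arm_command", "kwargs": {
  "rows": [
    {"fingers": -1, "x": -0.003, "y": 0.002, "z": 0.015, "ax": 0, "ay": 0, "az": 0},
    {"fingers": -1, "x": 0, "y": 0, "z": 0.015, "ax": 0, "ay": 0, "az": 0},
    {"fingers": -1, "x": 0, "y": 0, "z": 0.012, "ax": 0, "ay": 0, "az": 0},
    {"fingers": -1, "x": 0, "y": 0, "z": 0.006, "ax": 0, "ay": 0, "az": 0},
    {"fingers": -1, "x": 0, "y": 0, "z": 0.003, "ax": 0, "ay": 0, "az": 0},
    {"fingers": -1, "x": 0, "y": 0, "z": 0, "ax": 0, "ay": 0, "az": 0},
    {"fingers": -1, "x": 0, "y": 0, "z": 0, "ax": 0, "ay": 0, "az": 0}
  ]
}}

```text
clock: 14.6
tcp_pos: [0.5721, -0.2949, 0.0597]
orientation: [2.19, 2.252, 0.0]
contact_force: [-1.0, -0.3, -0.6]
grip_width: 0.0226
gripper_force: 69.5
```

>>> {"fn": "arm_command", "kwargs": {
  "rows": [
    {"fingers": -1, "x": 0, "y": 0, "z": 0.002, "ax": 0, "ay": 0, "az": 0},
    {"fingers": -1, "x": 0, "y": 0, "z": 0.002, "ax": 0, "ay": 0, "az": 0},
    {"fingers": -1, "x": 0, "y": 0, "z": 0.001, "ax": 0, "ay": 0, "az": 0},
    {"fingers": -1, "x": 0, "y": 0, "z": 0, "ax": 0, "ay": 0, "az": 0}
  ]
}}

```text
clock: 14.93
tcp_pos: [0.5725, -0.2951, 0.0555]
orientation: [2.189, 2.251, 0.001]
contact_force: [-1.0, 0.4, 4.8]
grip_width: 0.0228
gripper_force: 70.0
```

The bar has touched the floor, so I'll release it.

>>> {"fn": "arm_command", "kwargs": {
  "rows": [
    {"fingers": 0.1, "x": 0, "y": 0, "z": 0, "ax": 0, "ay": 0, "az": 0},
    {"fingers": 0.1, "x": 0, "y": 0, "z": 0, "ax": 0, "ay": 0, "az": 0},
    {"fingers": 0.1, "x": 0, "y": 0, "z": 0, "ax": 0, "ay": 0, "az": 0},
    {"fingers": 0.1, "x": 0, "y": 0, "z": 0, "ax": 0, "ay": 0, "az": 0},
    {"fingers": 0.1, "x": 0, "y": 0, "z": -0.02, "ax": 0, "ay": 0, "az": 0},
    {"fingers": 0.1, "x": 0, "y": 0, "z": -0.03, "ax": 0, "ay": 0, "az": 0},
    {"fingers": 0.4, "x": 0, "y": 0, "z": -0.03, "ax": 0, "ay": 0, "az": 0},
    {"fingers": 0.4, "x": 0, "y": 0, "z": 0, "ax": 0, "ay": 0, "az": 0}
  ]
}}

```text
clock: 15.6
tcp_pos: [0.5752, -0.2961, 0.1404]
orientation: [2.185, 2.245, 0.005]
contact_force: [0.7, -0.3, 0.8]
grip_width: 0.0599
gripper_force: 0.0
```

Run:
```python
from h import *
for n in('top','side'):
    c=cloud(grab(n))*1000
    for nm,x,y,z in(('bar1',607.6,71.7,80),('bar3',572,-295,54)):
        m=(abs(c[...,0]-x)<35)&(abs(c[...,1]-y)<28)&(abs(c[...,2]-z)<9);p=c[m]
        if len(p)<6: print(n,nm,len(p));continue
        print(n,nm,len(p),cv2.minAreaRect(p[:,:2].astype(np.float32)),np.median(p[:,2]))
go(.609,.072,.135,6.8)
```

```text
top bar1 84 ((609.2838134765625, 70.0661849975586), (24.78345489501953, 22.110448837280273), 1.4597291946411133) 80.10916473513663
top bar3 86 ((570.8329467773438, -297.10723876953125), (24.632619857788086, 24.498300552368164), 0.3609951138496399) 54.395050964076155
side bar1 76 ((610.046875, 73.28534698486328), (24.814594268798828, 26.18346405029297), 8.083395004272461) 80.72684804384929
side bar3 51 ((570.1767578125, -292.5644836425781), (26.63702392578125, 25.237834930419922), 86.14156341552734) 53.10767798884264
closing head 1.6 az -5.2 shift mm [360.4  79.7   0.4] tilt [ 0.003 -0.001 -1.   ] tcp [ 0.5725 -0.2953  0.1358] f [-0.2 -0.  -0.7] w 0.060 t 15.7 q7 0.20
```

>>> {"fn": "arm_command", "kwargs": {
  "rows": [
    {"fingers": 0.4, "x": 0, "y": 0, "z": 0, "ax": 0, "ay": 0, "az": -5.2},
    {"fingers": 0.4, "x": 0.036, "y": 0.008, "z": 0, "ax": 0, "ay": 0, "az": 0},
    {"fingers": 0.4, "x": 0.036, "y": 0.008, "z": 0, "ax": 0, "ay": 0, "az": 0},
    {"fingers": 0.4, "x": 0.036, "y": 0.008, "z": 0, "ax": 0, "ay": 0, "az": 0},
    {"fingers": 0.4, "x": 0.036, "y": 0.008, "z": 0, "ax": 0, "ay": 0, "az": 0},
    {"fingers": 0.4, "x": 0.036, "y": 0.008, "z": 0, "ax": 0, "ay": 0, "az": 0},
    {"fingers": 0.4, "x": 0.036, "y": 0.008, "z": 0, "ax": 0, "ay": 0, "az": 0},
    {"fingers": 0.4, "x": 0.036, "y": 0.008, "z": 0, "ax": 0, "ay": 0, "az": 0},
    {"fingers": 0.4, "x": 0.036, "y": 0.008, "z": 0, "ax": 0, "ay": 0, "az": 0},
    {"fingers": 0.4, "x": 0.036, "y": 0.008, "z": 0, "ax": 0, "ay": 0, "az": 0}
  ]
}}

```text
clock: 16.53
tcp_pos: [0.6038, 0.0369, 0.1328]
orientation: [-2.085, -2.348, 0.003]
contact_force: [1.2, 0.2, 0.1]
grip_width: 0.0597
gripper_force: 0.0
```

>>> {"fn": "arm_command", "kwargs": {
  "rows": [
    {"fingers": 0.4, "x": 0.036, "y": 0.008, "z": 0, "ax": 0, "ay": 0, "az": 0},
    {"fingers": 0.4, "x": 0, "y": 0, "z": 0.01, "ax": 0, "ay": 0, "az": 0},
    {"fingers": 0.4, "x": 0, "y": 0, "z": 0, "ax": 0, "ay": 0, "az": 0},
    {"fingers": 0.4, "x": 0, "y": 0, "z": 0, "ax": 0, "ay": 0, "az": 0},
    {"fingers": 0.4, "x": 0, "y": 0, "z": 0, "ax": 0, "ay": 0, "az": 0}
  ]
}}

```text
clock: 16.95
tcp_pos: [0.6081, 0.0701, 0.1234]
orientation: [-2.088, -2.347, 0.003]
contact_force: [0.4, -0.6, 0.2]
grip_width: 0.0598
gripper_force: 0.0
```

```bash
python3 -c "
from h import *
go(.6095,.0717,.079,6.8)"
```

```text
closing head 6.7 az -0.1 shift mm [ 1.4  1.6 44.4] tilt [-0.002 -0.001 -1.   ] tcp [0.6081 0.0701 0.1234] f [ 0.4 -0.6  0.2] w 0.060 t 16.9 q7 -0.35
```

>>> {"fn": "arm_command", "kwargs": {
  "rows": [
    {"fingers": 0.4, "x": 0.001, "y": 0.001, "z": 0.02, "ax": 0, "ay": 0, "az": 0},
    {"fingers": 0.4, "x": 0, "y": 0, "z": 0.015, "ax": 0, "ay": 0, "az": 0},
    {"fingers": 0.4, "x": 0, "y": 0, "z": 0.008, "ax": 0, "ay": 0, "az": 0},
    {"fingers": 0.4, "x": 0, "y": 0, "z": 0, "ax": 0, "ay": 0, "az": 0},
    {"fingers": -1, "x": 0, "y": 0, "z": 0, "ax": 0, "ay": 0, "az": 0},
    {"fingers": -1, "x": 0, "y": 0, "z": 0, "ax": 0, "ay": 0, "az": 0},
    {"fingers": -1, "x": 0, "y": 0, "z": 0, "ax": 0, "ay": 0, "az": 0},
    {"fingers": -1, "x": 0, "y": 0, "z": 0, "ax": 0, "ay": 0, "az": 0},
    {"fingers": -1, "x": 0, "y": 0, "z": 0, "ax": 0, "ay": 0, "az": 0}
  ]
}}

```text
clock: 17.7
tcp_pos: [0.6093, 0.0729, 0.0822]
orientation: [2.086, 2.349, -0.001]
contact_force: [-3.9, -2.0, 5.9]
grip_width: 0.0228
gripper_force: 69.0
```

>>> {"fn": "arm_command", "kwargs": {
  "rows": [
    {"fingers": -1, "x": 0, "y": 0, "z": -0.01, "ax": 0, "ay": 0, "az": 0},
    {"fingers": -1, "x": 0, "y": 0, "z": -0.02, "ax": 0, "ay": 0, "az": 0},
    {"fingers": -1, "x": 0, "y": 0, "z": -0.03, "ax": 0, "ay": 0, "az": 0},
    {"fingers": -1, "x": 0, "y": 0, "z": -0.03, "ax": 0, "ay": 0, "az": 0},
    {"fingers": -1, "x": 0, "y": 0, "z": -0.02, "ax": 0, "ay": 0, "az": 0},
    {"fingers": -1, "x": 0, "y": 0, "z": 0, "ax": 0, "ay": 0, "az": 0},
    {"fingers": -1, "x": 0, "y": 0, "z": 0, "ax": 0, "ay": 0, "az": 0}
  ]
}}

```text
clock: 18.28
tcp_pos: [0.6105, 0.0734, 0.1931]
orientation: [2.085, 2.347, 0.005]
contact_force: [-0.3, -0.6, -1.4]
grip_width: 0.0226
gripper_force: 69.4
```

```bash
python3 -c "
from h import *
go(.571,-.235,.19,1.6)"
```

```text
closing head 6.8 az 5.2 shift mm [-307.2  -48.1    2.8] tilt [ 0.004  0.    -1.   ] tcp [0.6105 0.0734 0.1931] f [-0.3 -0.6 -1.4] w 0.023 t 18.3 q7 -0.31
```

>>> {"fn": "arm_command", "kwargs": {
  "rows": [
    {"fingers": -1, "x": 0, "y": 0, "z": 0, "ax": 0, "ay": 0, "az": 5.2},
    {"fingers": -1, "x": -0.034, "y": -0.005, "z": 0, "ax": 0, "ay": 0, "az": 0},
    {"fingers": -1, "x": -0.034, "y": -0.005, "z": 0, "ax": 0, "ay": 0, "az": 0},
    {"fingers": -1, "x": -0.034, "y": -0.005, "z": 0, "ax": 0, "ay": 0, "az": 0},
    {"fingers": -1, "x": -0.034, "y": -0.005, "z": 0, "ax": 0, "ay": 0, "az": 0},
    {"fingers": -1, "x": -0.034, "y": -0.005, "z": 0, "ax": 0, "ay": 0, "az": 0},
    {"fingers": -1, "x": -0.034, "y": -0.005, "z": 0, "ax": 0, "ay": 0, "az": 0},
    {"fingers": -1, "x": -0.034, "y": -0.005, "z": 0, "ax": 0, "ay": 0, "az": 0},
    {"fingers": -1, "x": -0.034, "y": -0.005, "z": 0, "ax": 0, "ay": 0, "az": 0},
    {"fingers": -1, "x": -0.034, "y": -0.005, "z": 0, "ax": 0, "ay": 0, "az": 0}
  ]
}}

```text
clock: 19.12
tcp_pos: [0.5716, -0.2354, 0.1897]
orientation: [-2.189, -2.251, 0.002]
contact_force: [0.7, 0.2, -2.2]
grip_width: 0.0227
gripper_force: 69.3
```

>>> {"fn": "arm_command", "kwargs": {
  "rows": [
    {"fingers": -1, "x": 0, "y": -0.001, "z": 0.03, "ax": 0, "ay": 0, "az": 0},
    {"fingers": -1, "x": 0, "y": 0, "z": 0.03, "ax": 0, "ay": 0, "az": 0},
    {"fingers": -1, "x": 0, "y": 0, "z": 0.02, "ax": 0, "ay": 0, "az": 0},
    {"fingers": -1, "x": 0, "y": 0, "z": 0.02, "ax": 0, "ay": 0, "az": 0},
    {"fingers": -1, "x": 0, "y": 0, "z": 0.01, "ax": 0, "ay": 0, "az": 0},
    {"fingers": -1, "x": 0, "y": 0, "z": 0, "ax": 0, "ay": 0, "az": 0},
    {"fingers": -1, "x": 0, "y": 0, "z": 0, "ax": 0, "ay": 0, "az": 0}
  ]
}}

```text
clock: 19.7
tcp_pos: [0.5716, -0.2338, 0.0807]
orientation: [-2.189, -2.251, 0.001]
contact_force: [0.4, 0.3, -1.3]
grip_width: 0.0227
gripper_force: 69.3
```

```bash
python3 -c "
from h import *
go(.571,-.235,.057,1.6)
c=cloud(grab('side'))*1000
"
```

```text
closing head 1.6 az -0.0 shift mm [-1.2 -0.6 23.7] tilt [-0.001  0.001 -1.   ] tcp [ 0.5716 -0.2338  0.0807] f [ 0.4  0.3 -1.3] w 0.023 t 19.7 q7 0.09
```

>>> {"fn": "arm_command", "kwargs": {
  "rows": [
    {"fingers": -1, "x": 0, "y": 0, "z": 0.012, "ax": 0, "ay": 0, "az": 0},
    {"fingers": -1, "x": 0, "y": 0, "z": 0.006, "ax": 0, "ay": 0, "az": 0},
    {"fingers": -1, "x": 0, "y": 0, "z": 0.003, "ax": 0, "ay": 0, "az": 0},
    {"fingers": -1, "x": 0, "y": 0, "z": 0.002, "ax": 0, "ay": 0, "az": 0},
    {"fingers": -1, "x": 0, "y": 0, "z": 0, "ax": 0, "ay": 0, "az": 0},
    {"fingers": -1, "x": 0, "y": 0, "z": 0, "ax": 0, "ay": 0, "az": 0}
  ]
}}

```text
clock: 20.25
tcp_pos: [0.572, -0.234, 0.0584]
orientation: [2.19, 2.252, 0.0]
contact_force: [-0.2, 0.5, -1.0]
grip_width: 0.0228
gripper_force: 69.4
```

>>> {"fn": "arm_command", "kwargs": {
  "rows": [
    {"fingers": -1, "x": 0, "y": 0, "z": 0.001, "ax": 0, "ay": 0, "az": 0},
    {"fingers": -1, "x": 0, "y": 0, "z": 0.001, "ax": 0, "ay": 0, "az": 0},
    {"fingers": -1, "x": 0, "y": 0, "z": 0.001, "ax": 0, "ay": 0, "az": 0},
    {"fingers": -1, "x": 0, "y": 0, "z": 0, "ax": 0, "ay": 0, "az": 0}
  ]
}}

```text
clock: 20.58
tcp_pos: [0.5729, -0.2341, 0.0565]
orientation: [2.189, 2.251, 0.001]
contact_force: [-0.1, 0.2, 5.5]
grip_width: 0.0229
gripper_force: 70.1
```

>>> {"fn": "arm_command", "kwargs": {
  "rows": [
    {"fingers": 0.1, "x": 0, "y": 0, "z": 0, "ax": 0, "ay": 0, "az": 0},
    {"fingers": 0.1, "x": 0, "y": 0, "z": 0, "ax": 0, "ay": 0, "az": 0},
    {"fingers": 0.1, "x": 0, "y": 0, "z": 0, "ax": 0, "ay": 0, "az": 0},
    {"fingers": 0.1, "x": 0, "y": 0, "z": 0, "ax": 0, "ay": 0, "az": 0},
    {"fingers": 0.1, "x": 0, "y": 0, "z": -0.02, "ax": 0, "ay": 0, "az": 0},
    {"fingers": 0.1, "x": 0, "y": 0, "z": -0.03, "ax": 0, "ay": 0, "az": 0},
    {"fingers": 0.4, "x": 0, "y": 0, "z": -0.03, "ax": 0, "ay": 0, "az": 0},
    {"fingers": 0.4, "x": 0, "y": 0, "z": -0.02, "ax": 0, "ay": 0, "az": 0},
    {"fingers": 0.4, "x": 0, "y": 0, "z": 0, "ax": 0, "ay": 0, "az": 0}
  ]
}}

```text
clock: 21.33
tcp_pos: [0.5747, -0.2347, 0.1601]
orientation: [2.186, 2.247, 0.005]
contact_force: [1.2, 0.3, 0.1]
grip_width: 0.0596
gripper_force: 0.0
```

Run:
```python
from h import *
b=None
for n in('top','side'):
    f=grab(n);c=cloud(f)*1000
    for nm,x,y,z,d in(('bar1',572,-234,54,28),('bar3',572,-295,54,28),('plate',445,331,13.5,80)):
        m=(abs(c[...,0]-x)<max(d,35))&(abs(c[...,1]-y)<d)&(abs(c[...,2]-z)<(9 if z>20 else 4.5))
        if nm=='plate': m&=(f['frame'].max(2).astype(int)-f['frame'].min(2)<25)
        p=c[m]
        if len(p)<6: print(n,nm,len(p));continue
        print(n,nm,len(p),cv2.minAreaRect(p[:,:2].astype(np.float32)),np.median(p[:,2]))
go(.445,.3315,.16,-45.5)
```

```text
top bar1 79 ((569.1099243164062, -236.28701782226562), (22.453786849975586, 25.12808609008789), 2.5080277919769287) 53.93253084264127
top bar3 0
top plate 183 ((447.8734130859375, 369.5531311035156), (50.18540954589844, 30.341333389282227), 47.38753128051758) 13.623961798575834
side bar1 55 ((569.5614013671875, -232.16844177246094), (25.267147064208984, 26.56266212463379), 0.03223056346178055) 54.212313539181764
side bar3 52 ((572.0856323242188, -294.0384521484375), (24.055335998535156, 29.559560775756836), 1.2272748947143555) 53.004871759605834
side plate 261 ((447.631103515625, 372.6963195800781), (49.575740814208984, 32.181156158447266), 44.654083251953125) 14.428475722991108
closing head 1.6 az 47.1 shift mm [ 305.8 -492.7   -4.6] tilt [ 0.001 -0.001 -1.   ] tcp [ 0.5722 -0.2342  0.1559] f [-0.3  0.2 -0.5] w 0.060 t 21.4 q7 0.13
```

>>> {"fn": "arm_command", "kwargs": {
  "rows": [
    {"fingers": 0.1, "x": 0, "y": 0, "z": 0, "ax": 0, "ay": 0, "az": 6.5},
    {"fingers": 0.1, "x": 0, "y": 0, "z": 0, "ax": 0, "ay": 0, "az": 6.5},
    {"fingers": 0.1, "x": 0, "y": 0, "z": 0, "ax": 0, "ay": 0, "az": 6.5},
    {"fingers": 0.1, "x": 0, "y": 0, "z": 0, "ax": 0, "ay": 0, "az": 6.5},
    {"fingers": 0.1, "x": 0, "y": 0, "z": 0, "ax": 0, "ay": 0, "az": 6.5},
    {"fingers": 0.1, "x": 0, "y": 0, "z": 0, "ax": 0, "ay": 0, "az": 6.5},
    {"fingers": 0.1, "x": 0, "y": 0, "z": 0, "ax": 0, "ay": 0, "az": 6.5},
    {"fingers": 0.1, "x": 0, "y": 0, "z": 0, "ax": 0, "ay": 0, "az": 0}
  ]
}}

```text
clock: 22.1
tcp_pos: [0.5709, -0.2336, 0.1534]
orientation: [-2.892, -1.224, 0.004]
contact_force: [0.7, 0.9, -0.4]
grip_width: 0.0472
gripper_force: 0.0
```

```bash
python3 -c "
from h import *
go(.4477,.371,.16,-44)"
```

```text
closing head -44.1 az -0.1 shift mm [ 349.3 -508.6   -5.8] tilt [-0.003  0.001 -1.   ] tcp [ 0.5709 -0.2336  0.1534] f [ 0.7  0.9 -0.4] w 0.047 t 22.1 q7 -0.58
```

>>> {"fn": "arm_command", "kwargs": {
  "rows": [
    {"fingers": 0.1, "x": 0.0205, "y": -0.03, "z": 0, "ax": 0, "ay": 0, "az": 0},
    {"fingers": 0.1, "x": 0.0205, "y": -0.03, "z": 0, "ax": 0, "ay": 0, "az": 0},
    {"fingers": 0.1, "x": 0.0205, "y": -0.03, "z": 0, "ax": 0, "ay": 0, "az": 0},
    {"fingers": 0.1, "x": 0.0205, "y": -0.03, "z": 0, "ax": 0, "ay": 0, "az": 0},
    {"fingers": 0.1, "x": 0.0205, "y": -0.03, "z": 0, "ax": 0, "ay": 0, "az": 0},
    {"fingers": 0.1, "x": 0.0205, "y": -0.03, "z": 0, "ax": 0, "ay": 0, "az": 0},
    {"fingers": 0.1, "x": 0.0205, "y": -0.03, "z": 0, "ax": 0, "ay": 0, "az": 0},
    {"fingers": 0.1, "x": 0.0205, "y": -0.03, "z": 0, "ax": 0, "ay": 0, "az": 0},
    {"fingers": 0.1, "x": 0.0205, "y": -0.03, "z": 0, "ax": 0, "ay": 0, "az": 0},
    {"fingers": 0.1, "x": 0.0205, "y": -0.03, "z": 0, "ax": 0, "ay": 0, "az": 0}
  ]
}}

```text
clock: 22.93
tcp_pos: [0.4967, 0.123, 0.1544]
orientation: [2.889, 1.235, -0.003]
contact_force: [0.1, -0.2, 0.3]
grip_width: 0.0468
gripper_force: 0.0
```

>>> {"fn": "arm_command", "kwargs": {
  "rows": [
    {"fingers": 0.1, "x": 0.0205, "y": -0.03, "z": 0, "ax": 0, "ay": 0, "az": 0},
    {"fingers": 0.1, "x": 0.0205, "y": -0.03, "z": 0, "ax": 0, "ay": 0, "az": 0},
    {"fingers": 0.1, "x": 0.0205, "y": -0.03, "z": 0, "ax": 0, "ay": 0, "az": 0},
    {"fingers": 0.1, "x": 0.0205, "y": -0.03, "z": 0, "ax": 0, "ay": 0, "az": 0},
    {"fingers": 0.1, "x": 0.0205, "y": -0.03, "z": 0, "ax": 0, "ay": 0, "az": 0},
    {"fingers": 0.1, "x": 0.0205, "y": -0.03, "z": 0, "ax": 0, "ay": 0, "az": 0},
    {"fingers": 0.1, "x": 0.0205, "y": -0.03, "z": 0, "ax": 0, "ay": 0, "az": 0},
    {"fingers": 0.1, "x": 0, "y": 0, "z": 0.03, "ax": 0, "ay": 0, "az": 0},
    {"fingers": 0.1, "x": 0, "y": 0, "z": 0.03, "ax": 0, "ay": 0, "az": 0},
    {"fingers": 0.1, "x": 0, "y": 0, "z": 0, "ax": 0, "ay": 0, "az": 0}
  ]
}}

```text
clock: 23.77
tcp_pos: [0.4427, 0.3683, 0.0893]
orientation: [2.885, 1.236, -0.016]
contact_force: [-0.7, -0.9, -0.2]
grip_width: 0.0472
gripper_force: 0.0
```

Run:
```python
from h import *
for n in('top','side'):
    f=grab(n);c=cloud(f)*1000
    m=(abs(c[...,0]-448)<40)&(abs(c[...,1]-371)<40)&(abs(c[...,2]-13.5)<4.5)&(f['frame'].max(2).astype(int)-f['frame'].min(2)<25)
    p=c[m];print(n,len(p),cv2.minAreaRect(p[:,:2].astype(np.float32)) if len(p)>5 else '')
go(.4477,.371,.024,-44)
save(load('side'),'s5',(170,200,310,350),5)
```

```text
top 122 ((444.3175048828125, 365.4068298339844), (38.95677185058594, 30.648216247558594), 44.50200271606445)
side 201 ((447.8848571777344, 372.3319091796875), (49.770484924316406, 30.995588302612305), 43.72927474975586)
closing head -43.8 az 0.2 shift mm [ 2.9  0.6 70. ] tilt [-0.003 -0.003 -1.   ] tcp [0.4454 0.3695 0.094 ] f [0.4 1.  0.3] w 0.047 t 23.9 q7 -1.78
```

View pics/s5.png

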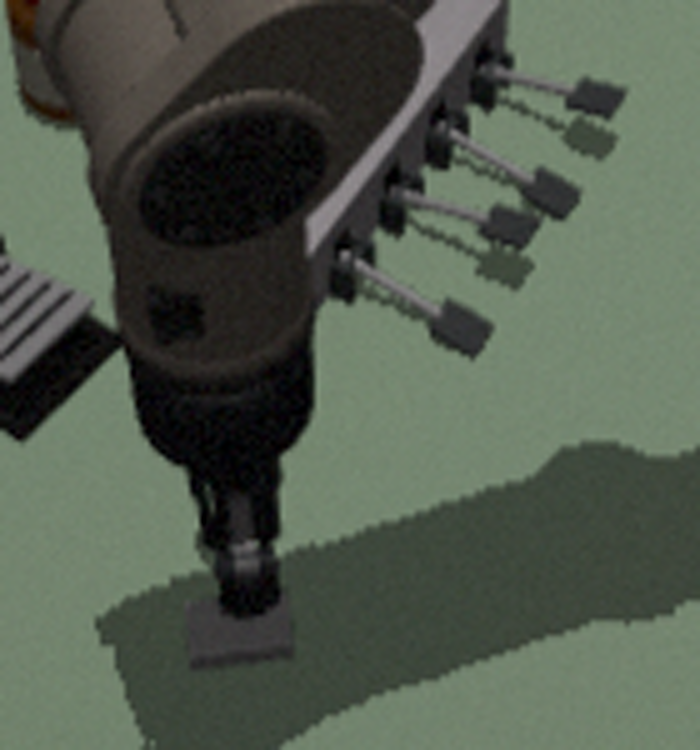

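The gripper is over the plate at (240,640). I'll go down and grip it.

>>> {"fn": "arm_command", "kwargs": {
  "rows": [
    {"fingers": 0.1, "x": 0.003, "y": 0, "z": 0.025, "ax": 0, "ay": 0, "az": 0},
    {"fingers": 0.1, "x": 0, "y": 0, "z": 0.02, "ax": 0, "ay": 0, "az": 0},
    {"fingers": 0.1, "x": 0, "y": 0, "z": 0.015, "ax": 0, "ay": 0, "az": 0},
    {"fingers": 0.1, "x": 0, "y": 0, "z": 0.01, "ax": 0, "ay": 0, "az": 0},
    {"fingers": 0.1, "x": 0, "y": 0, "z": 0, "ax": 0, "ay": 0, "az": 0},
    {"fingers": 0.1, "x": 0, "y": 0, "z": 0, "ax": 0, "ay": 0, "az": 0}
  ]
}}

```text
clock: 24.37
tcp_pos: [0.449, 0.373, 0.0262]
orientation: [-2.891, -1.229, -0.001]
contact_force: [0.6, -0.5, 1.4]
grip_width: 0.0468
gripper_force: 0.0
```

>>> {"fn": "arm_command", "kwargs": {
  "rows": [
    {"fingers": -1, "x": 0, "y": 0, "z": 0, "ax": 0, "ay": 0, "az": 0},
    {"fingers": -1, "x": 0, "y": 0, "z": 0, "ax": 0, "ay": 0, "az": 0},
    {"fingers": -1, "x": 0, "y": 0, "z": 0, "ax": 0, "ay": 0, "az": 0},
    {"fingers": -1, "x": 0, "y": 0, "z": 0, "ax": 0, "ay": 0, "az": 0},
    {"fingers": -1, "x": 0, "y": 0, "z": 0, "ax": 0, "ay": 0, "az": 0}
  ]
}}

```text
clock: 24.78
tcp_pos: [0.4493, 0.3736, 0.0273]
orientation: [-2.89, -1.229, -0.004]
contact_force: [-0.7, -1.1, 5.4]
grip_width: 0.0271
gripper_force: 68.7
```

>>> {"fn": "arm_command", "kwargs": {
  "rows": [
    {"fingers": -1, "x": 0, "y": 0, "z": -0.01, "ax": 0, "ay": 0, "az": 0},
    {"fingers": -1, "x": 0, "y": 0, "z": -0.02, "ax": 0, "ay": 0, "az": 0},
    {"fingers": -1, "x": 0, "y": 0, "z": -0.03, "ax": 0, "ay": 0, "az": 0},
    {"fingers": -1, "x": 0, "y": 0, "z": -0.03, "ax": 0, "ay": 0, "az": 0},
    {"fingers": -1, "x": 0, "y": 0, "z": -0.03, "ax": 0, "ay": 0, "az": 0},
    {"fingers": -1, "x": 0, "y": 0, "z": -0.02, "ax": 0, "ay": 0, "az": 0},
    {"fingers": -1, "x": 0, "y": 0, "z": 0, "ax": 0, "ay": 0, "az": 0}
  ]
}}

```text
clock: 25.37
tcp_pos: [0.4504, 0.3751, 0.1715]
orientation: [-2.888, -1.229, -0.014]
contact_force: [0.1, 0.9, -1.5]
grip_width: 0.0274
gripper_force: 69.5
```

```bash
python3 -c "
from h import *
go(.571,-.175,.16,-44)
go(.571,-.175,.16,1.6)"
```

```text
closing head -43.9 az 0.1 shift mm [-312.   468.9    8.9] tilt [ 0.007  0.006 -1.   ] tcp [0.4504 0.3751 0.1715] f [ 0.1  0.9 -1.5] w 0.027 t 25.4 q7 -1.74
closing head -43.9 az -45.5 shift mm [-553.3  105.1    8.9] tilt [ 0.007  0.006 -1.   ] tcp [0.4504 0.3751 0.1715] f [ 0.1  0.9 -1.5] w 0.027 t 25.4 q7 -1.74
```

>>> {"fn": "arm_command", "kwargs": {
  "rows": [
    {"fingers": -1, "x": -0.0195, "y": 0.0293, "z": 0, "ax": 0, "ay": 0, "az": 0},
    {"fingers": -1, "x": -0.0195, "y": 0.0293, "z": 0, "ax": 0, "ay": 0, "az": 0},
    {"fingers": -1, "x": -0.0195, "y": 0.0293, "z": 0, "ax": 0, "ay": 0, "az": 0},
    {"fingers": -1, "x": -0.0195, "y": 0.0293, "z": 0, "ax": 0, "ay": 0, "az": 0},
    {"fingers": -1, "x": -0.0195, "y": 0.0293, "z": 0, "ax": 0, "ay": 0, "az": 0},
    {"fingers": -1, "x": -0.0195, "y": 0.0293, "z": 0, "ax": 0, "ay": 0, "az": 0},
    {"fingers": -1, "x": -0.0195, "y": 0.0293, "z": 0, "ax": 0, "ay": 0, "az": 0},
    {"fingers": -1, "x": -0.0195, "y": 0.0293, "z": 0, "ax": 0, "ay": 0, "az": 0},
    {"fingers": -1, "x": -0.0195, "y": 0.0293, "z": 0, "ax": 0, "ay": 0, "az": 0},
    {"fingers": -1, "x": -0.0195, "y": 0.0293, "z": 0, "ax": 0, "ay": 0, "az": 0}
  ]
}}

```text
clock: 26.2
tcp_pos: [0.5238, 0.0274, 0.1654]
orientation: [-2.891, -1.23, 0.0]
contact_force: [-0.2, 0.5, -1.8]
grip_width: 0.0275
gripper_force: 69.5
```

>>> {"fn": "arm_command", "kwargs": {
  "rows": [
    {"fingers": -1, "x": -0.0195, "y": 0.0293, "z": 0, "ax": 0, "ay": 0, "az": 0},
    {"fingers": -1, "x": -0.0195, "y": 0.0293, "z": 0, "ax": 0, "ay": 0, "az": 0},
    {"fingers": -1, "x": -0.0195, "y": 0.0293, "z": 0, "ax": 0, "ay": 0, "az": 0},
    {"fingers": -1, "x": -0.0195, "y": 0.0293, "z": 0, "ax": 0, "ay": 0, "az": 0},
    {"fingers": -1, "x": -0.0195, "y": 0.0293, "z": 0, "ax": 0, "ay": 0, "az": 0},
    {"fingers": -1, "x": -0.0195, "y": 0.0293, "z": 0, "ax": 0, "ay": 0, "az": 0},
    {"fingers": -1, "x": 0, "y": 0, "z": 0, "ax": 0, "ay": 0, "az": -6.5},
    {"fingers": -1, "x": 0, "y": 0, "z": 0, "ax": 0, "ay": 0, "az": -6.5},
    {"fingers": -1, "x": 0, "y": 0, "z": 0, "ax": 0, "ay": 0, "az": -6.5},
    {"fingers": -1, "x": 0, "y": 0, "z": 0, "ax": 0, "ay": 0, "az": -6.5}
  ]
}}

```text
clock: 27.03
tcp_pos: [0.569, -0.1771, 0.1651]
orientation: [-2.535, -1.855, 0.001]
contact_force: [0.1, -0.1, -1.6]
grip_width: 0.0275
gripper_force: 69.6
```

>>> {"fn": "arm_command", "kwargs": {
  "rows": [
    {"fingers": -1, "x": 0, "y": 0, "z": 0, "ax": 0, "ay": 0, "az": -6.5},
    {"fingers": -1, "x": 0, "y": 0, "z": 0, "ax": 0, "ay": 0, "az": -6.5},
    {"fingers": -1, "x": 0, "y": 0, "z": 0, "ax": 0, "ay": 0, "az": -6.5},
    {"fingers": -1, "x": 0, "y": 0, "z": 0.03, "ax": 0, "ay": 0, "az": 0},
    {"fingers": -1, "x": 0, "y": 0, "z": 0.03, "ax": 0, "ay": 0, "az": 0},
    {"fingers": -1, "x": 0, "y": 0, "z": 0, "ax": 0, "ay": 0, "az": 0},
    {"fingers": -1, "x": 0, "y": 0, "z": 0, "ax": 0, "ay": 0, "az": 0}
  ]
}}

```text
clock: 27.62
tcp_pos: [0.568, -0.1766, 0.1042]
orientation: [-2.188, -2.25, 0.003]
contact_force: [0.6, -0.6, 0.0]
grip_width: 0.0274
gripper_force: 69.6
```

```bash
python3 -c "
from h import *
go(.571,-.175,.038,1.6)
save(grab('side'),'s6',(220,70,350,190),5)"
```

```text
closing head 1.6 az -0.0 shift mm [ 1.5  3.3 66.2] tilt [-0.004  0.001 -1.   ] tcp [ 0.568  -0.1766  0.1042] f [ 0.6 -0.6  0. ] w 0.027 t 27.6 q7 0.01
```

View pics/s6.png

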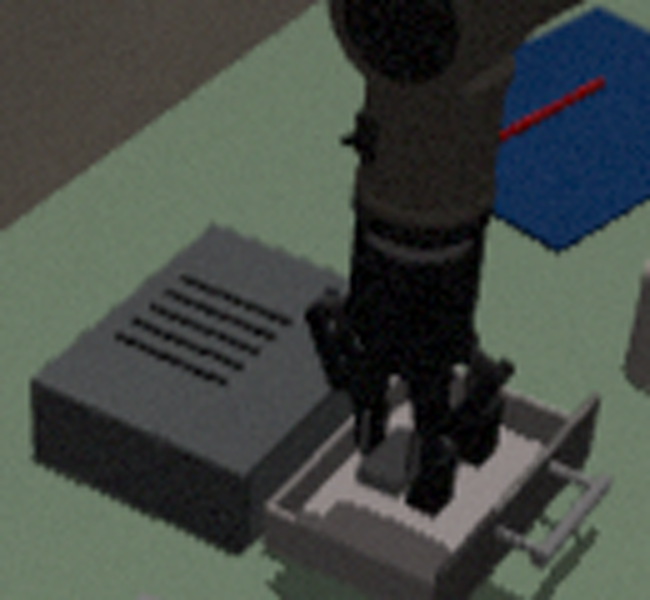

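The plate is held over the near part of the drawer at (390,465), clear of the bar at (485,450). I'll lower it.

>>> {"fn": "arm_command", "kwargs": {
  "rows": [
    {"fingers": -1, "x": 0.001, "y": 0.002, "z": 0.02, "ax": 0, "ay": 0, "az": 0},
    {"fingers": -1, "x": 0, "y": 0, "z": 0.02, "ax": 0, "ay": 0, "az": 0},
    {"fingers": -1, "x": 0, "y": 0, "z": 0.015, "ax": 0, "ay": 0, "az": 0},
    {"fingers": -1, "x": 0, "y": 0, "z": 0.006, "ax": 0, "ay": 0, "az": 0},
    {"fingers": -1, "x": 0, "y": 0, "z": 0.002, "ax": 0, "ay": 0, "az": 0},
    {"fingers": -1, "x": 0, "y": 0, "z": 0, "ax": 0, "ay": 0, "az": 0},
    {"fingers": -1, "x": 0, "y": 0, "z": 0, "ax": 0, "ay": 0, "az": 0}
  ]
}}

```text
clock: 28.25
tcp_pos: [0.5727, -0.1761, 0.0438]
orientation: [2.189, 2.25, 0.002]
contact_force: [-0.6, -0.3, -2.2]
grip_width: 0.0272
gripper_force: 69.6
```

>>> {"fn": "arm_command", "kwargs": {
  "rows": [
    {"fingers": -1, "x": 0, "y": 0, "z": 0.002, "ax": 0, "ay": 0, "az": 0},
    {"fingers": -1, "x": 0, "y": 0, "z": 0.002, "ax": 0, "ay": 0, "az": 0},
    {"fingers": -1, "x": 0, "y": 0, "z": 0.002, "ax": 0, "ay": 0, "az": 0},
    {"fingers": -1, "x": 0, "y": 0, "z": 0, "ax": 0, "ay": 0, "az": 0}
  ]
}}

```text
clock: 28.58
tcp_pos: [0.5726, -0.1761, 0.0373]
orientation: [2.189, 2.251, 0.002]
contact_force: [-0.2, 0.1, 3.8]
grip_width: 0.0278
gripper_force: 70.3
```

>>> {"fn": "arm_command", "kwargs": {
  "rows": [
    {"fingers": 0.1, "x": 0, "y": 0, "z": 0, "ax": 0, "ay": 0, "az": 0},
    {"fingers": 0.1, "x": 0, "y": 0, "z": 0, "ax": 0, "ay": 0, "az": 0},
    {"fingers": 0.1, "x": 0, "y": 0, "z": 0, "ax": 0, "ay": 0, "az": 0},
    {"fingers": 0.1, "x": 0, "y": 0, "z": 0, "ax": 0, "ay": 0, "az": 0},
    {"fingers": 0.1, "x": 0, "y": 0, "z": -0.02, "ax": 0, "ay": 0, "az": 0},
    {"fingers": 0.1, "x": 0, "y": 0, "z": -0.03, "ax": 0, "ay": 0, "az": 0},
    {"fingers": -0.4, "x": 0, "y": 0, "z": -0.03, "ax": 0, "ay": 0, "az": 0},
    {"fingers": -0.4, "x": 0, "y": 0, "z": -0.03, "ax": 0, "ay": 0, "az": 0},
    {"fingers": -0.4, "x": 0, "y": -0.035, "z": 0, "ax": 0, "ay": 0, "az": 0},
    {"fingers": -0.4, "x": 0, "y": -0.035, "z": 0, "ax": 0, "ay": 0, "az": 0}
  ]
}}

```text
clock: 29.42
tcp_pos: [0.5038, -0.1776, 0.1485]
orientation: [2.186, 2.25, 0.005]
contact_force: [-1.0, 0.1, -0.9]
grip_width: 0.0257
gripper_force: 0.0
```

>>> {"fn": "arm_command", "kwargs": {
  "rows": [
    {"fingers": -0.4, "x": -0.02, "y": -0.035, "z": 0, "ax": 0, "ay": 0, "az": 0},
    {"fingers": -0.4, "x": -0.02, "y": 0, "z": 0, "ax": 0, "ay": 0, "az": 0},
    {"fingers": -0.4, "x": -0.02, "y": 0, "z": 0, "ax": 0, "ay": 0, "az": 0},
    {"fingers": -0.4, "x": 0, "y": 0, "z": 0, "ax": 0, "ay": 0, "az": 0},
    {"fingers": -0.4, "x": 0, "y": 0, "z": 0, "ax": 0, "ay": 0, "az": 0}
  ]
}}

```text
clock: 29.83
tcp_pos: [0.468, -0.2399, 0.1463]
orientation: [2.193, 2.249, -0.0]
contact_force: [-0.0, 0.3, -0.2]
grip_width: 0.0258
gripper_force: 0.0
```

Run:
```python
from h import *
f=grab('top');save(f,'t7',(270,120,400,220),6)
for n in('top','side'):
    if n=='side':f=grab(n)
    c=cloud(f)*1000
    for nm,x,y,z,d in(('bar1',572,-234,54,28),('bar3',572,-295,54,28),('plate',572,-176,24,30)):
        m=(abs(c[...,0]-x)<40)&(abs(c[...,1]-y)<d)&(abs(c[...,2]-z)<(9 if z>30 else 5))
        p=c[m]
        if len(p)<6: print(n,nm,len(p));continue
        print(n,nm,len(p),cv2.minAreaRect(p[:,:2].astype(np.float32)),np.median(p[:,2]))
    m=(c[...,0]>450)&(c[...,0]<485)&(abs(c[...,1]+235)<60)&(c[...,2]>40)&(c[...,2]<56)
    p=c[m]; print(n,'handle',len(p),cv2.minAreaRect(p[:,:2].astype(np.float32)) if len(p)>5 else '')
go(.467,-.237,.048,1.6)
```

```text
top bar1 84 ((570.6358642578125, -235.2715606689453), (24.56142807006836, 23.46023178100586), 4.089850902557373) 54.04516408535842
top bar3 46 ((577.3026733398438, -291.88055419921875), (18.09893035888672, 30.895246505737305), 40.64952087402344) 53.57624629389635
top plate 192 ((572.228515625, -179.4954376220703), (29.30859375, 48.542205810546875), 0.00012390065239742398) 23.942602633582723
top handle 90 ((473.89178466796875, -218.29476928710938), (51.829280853271484, 19.13933563232422), 89.72203826904297)
side bar1 57 ((570.5291748046875, -232.2429962158203), (25.15401840209961, 27.659175872802734), 7.373416900634766) 53.004791405319
side bar3 50 ((572.8777465820312, -294.7458190917969), (22.877595901489258, 27.417917251586914), 0.8906488418579102) 53.766816913045574
side plate 92 ((572.280029296875, -179.07244873046875), (46.1437873840332, 31.51995086669922), 89.54957580566406) 24.736155284263653
side handle 89 ((475.2214050292969, -235.54800415039062), (19.274776458740234, 95.54006958007812), 0.048853032290935516)
closing head 1.6 az 0.0 shift mm [ 1.  -1.5 98.2] tilt [-0.     0.001 -1.   ] tcp [ 0.4685 -0.238   0.1462] f [-0.5 -0.   0.3] w 0.026 t 29.9 q7 0.20
```

View pics/t7.png

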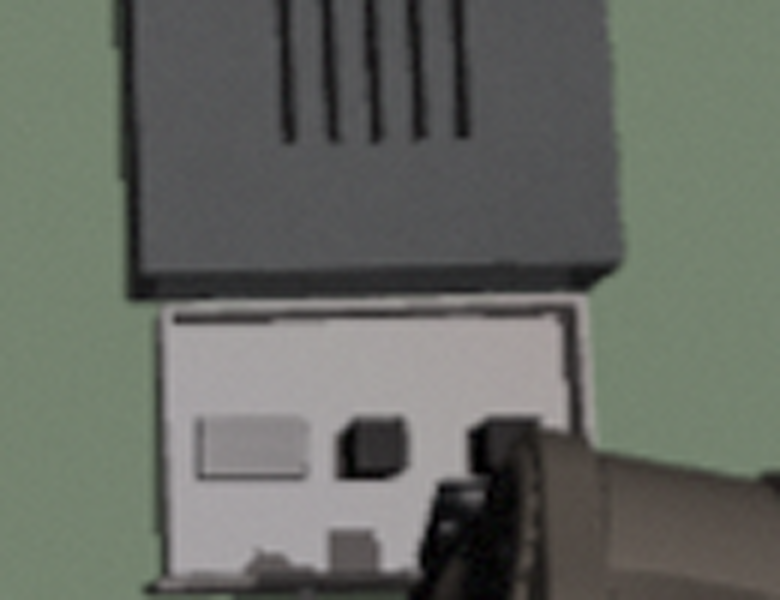

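All three pieces lie flat on or stand in the drawer: the plate at (252,447), and the bars at (375,447) and (505,445). Now I'll pinch the handle and shut the drawer.

>>> {"fn": "arm_command", "kwargs": {
  "rows": [
    {"fingers": -0.4, "x": 0, "y": 0.001, "z": 0.03, "ax": 0, "ay": 0, "az": 0},
    {"fingers": -0.4, "x": 0, "y": 0, "z": 0.03, "ax": 0, "ay": 0, "az": 0},
    {"fingers": -0.4, "x": 0, "y": 0, "z": 0.025, "ax": 0, "ay": 0, "az": 0},
    {"fingers": -0.4, "x": 0, "y": 0, "z": 0.013, "ax": 0, "ay": 0, "az": 0},
    {"fingers": -0.4, "x": 0, "y": 0, "z": 0, "ax": 0, "ay": 0, "az": 0},
    {"fingers": -1, "x": 0, "y": 0, "z": 0, "ax": 0, "ay": 0, "az": 0},
    {"fingers": -1, "x": 0, "y": 0, "z": 0, "ax": 0, "ay": 0, "az": 0},
    {"fingers": -1, "x": 0, "y": 0, "z": 0, "ax": 0, "ay": 0, "az": 0},
    {"fingers": -1, "x": 0, "y": 0, "z": 0, "ax": 0, "ay": 0, "az": 0}
  ]
}}

```text
clock: 30.68
tcp_pos: [0.4698, -0.2378, 0.0487]
orientation: [2.189, 2.253, 0.002]
contact_force: [0.6, 3.6, -7.4]
grip_width: 0.0083
gripper_force: 68.2
```

>>> {"fn": "arm_command", "kwargs": {
  "rows": [
    {"fingers": -1, "x": 0, "y": 0.004, "z": 0, "ax": 0, "ay": 0, "az": 0},
    {"fingers": -1, "x": 0, "y": 0.006, "z": 0, "ax": 0, "ay": 0, "az": 0},
    {"fingers": -1, "x": 0, "y": 0.008, "z": 0, "ax": 0, "ay": 0, "az": 0},
    {"fingers": -1, "x": 0, "y": 0.008, "z": 0, "ax": 0, "ay": 0, "az": 0},
    {"fingers": -1, "x": 0, "y": 0.008, "z": 0, "ax": 0, "ay": 0, "az": 0},
    {"fingers": -1, "x": 0, "y": 0.008, "z": 0, "ax": 0, "ay": 0, "az": 0},
    {"fingers": -1, "x": 0, "y": 0.008, "z": 0, "ax": 0, "ay": 0, "az": 0},
    {"fingers": -1, "x": 0, "y": 0.008, "z": 0, "ax": 0, "ay": 0, "az": 0},
    {"fingers": -1, "x": 0, "y": 0.006, "z": 0, "ax": 0, "ay": 0, "az": 0},
    {"fingers": -1, "x": 0, "y": 0.006, "z": 0, "ax": 0, "ay": 0, "az": 0}
  ]
}}

```text
clock: 31.52
tcp_pos: [0.5392, -0.2358, 0.0487]
orientation: [-2.189, -2.251, 0.0]
contact_force: [-2.5, 5.4, -1.0]
grip_width: 0.0085
gripper_force: 69.1
```

>>> {"fn": "arm_command", "kwargs": {
  "rows": [
    {"fingers": -1, "x": 0, "y": 0.006, "z": 0, "ax": 0, "ay": 0, "az": 0},
    {"fingers": -1, "x": 0, "y": 0.006, "z": 0, "ax": 0, "ay": 0, "az": 0},
    {"fingers": -1, "x": 0, "y": 0.006, "z": 0, "ax": 0, "ay": 0, "az": 0},
    {"fingers": -1, "x": 0, "y": 0.006, "z": 0, "ax": 0, "ay": 0, "az": 0},
    {"fingers": -1, "x": 0, "y": 0.006, "z": 0, "ax": 0, "ay": 0, "az": 0},
    {"fingers": -1, "x": 0, "y": 0.006, "z": 0, "ax": 0, "ay": 0, "az": 0},
    {"fingers": -1, "x": 0, "y": 0.006, "z": 0, "ax": 0, "ay": 0, "az": 0},
    {"fingers": -1, "x": 0, "y": 0.006, "z": 0, "ax": 0, "ay": 0, "az": 0},
    {"fingers": -1, "x": 0, "y": 0.006, "z": 0, "ax": 0, "ay": 0, "az": 0},
    {"fingers": -1, "x": 0, "y": 0.006, "z": 0, "ax": 0, "ay": 0, "az": 0}
  ]
}}

```text
clock: 32.35
tcp_pos: [0.5992, -0.234, 0.0488]
orientation: [-2.189, -2.251, -0.0]
contact_force: [-2.4, 5.2, -1.2]
grip_width: 0.0082
gripper_force: 69.1
```

>>> {"fn": "arm_command", "kwargs": {
  "rows": [
    {"fingers": -1, "x": 0, "y": 0.003, "z": 0, "ax": 0, "ay": 0, "az": 0},
    {"fingers": -1, "x": 0, "y": 0.002, "z": 0, "ax": 0, "ay": 0, "az": 0},
    {"fingers": -1, "x": 0, "y": 0.002, "z": 0, "ax": 0, "ay": 0, "az": 0},
    {"fingers": -1, "x": 0, "y": 0.002, "z": 0, "ax": 0, "ay": 0, "az": 0},
    {"fingers": -1, "x": 0, "y": 0, "z": 0, "ax": 0, "ay": 0, "az": 0}
  ]
}}

```text
clock: 32.77
tcp_pos: [0.6078, -0.2337, 0.0487]
orientation: [-2.188, -2.251, 0.001]
contact_force: [-3.5, 5.8, 0.4]
grip_width: 0.0084
gripper_force: 69.4
```

>>> {"fn": "arm_command", "kwargs": {
  "rows": [
    {"fingers": -1, "x": 0, "y": 0.002, "z": 0, "ax": 0, "ay": 0, "az": 0},
    {"fingers": -1, "x": 0, "y": 0.002, "z": 0, "ax": 0, "ay": 0, "az": 0},
    {"fingers": -1, "x": 0, "y": 0.001, "z": 0, "ax": 0, "ay": 0, "az": 0},
    {"fingers": -1, "x": 0, "y": 0, "z": 0, "ax": 0, "ay": 0, "az": 0}
  ]
}}

```text
clock: 33.1
tcp_pos: [0.608, -0.2337, 0.0486]
orientation: [-2.184, -2.245, 0.011]
contact_force: [-17.5, 7.4, 13.6]
grip_width: 0.0085
gripper_force: 70.9
```

The drawer is at its closed stop. I'll let go and measure the pedal.

>>> {"fn": "arm_command", "kwargs": {
  "rows": [
    {"fingers": -1, "x": 0, "y": -0.004, "z": 0, "ax": 0, "ay": 0, "az": 0},
    {"fingers": -0.4, "x": 0, "y": 0, "z": 0, "ax": 0, "ay": 0, "az": 0},
    {"fingers": -0.4, "x": 0, "y": 0, "z": 0, "ax": 0, "ay": 0, "az": 0},
    {"fingers": -0.4, "x": 0, "y": 0, "z": 0, "ax": 0, "ay": 0, "az": 0},
    {"fingers": -0.4, "x": 0, "y": 0, "z": -0.02, "ax": 0, "ay": 0, "az": 0},
    {"fingers": -0.4, "x": 0, "y": 0, "z": -0.03, "ax": 0, "ay": 0, "az": 0},
    {"fingers": -0.4, "x": 0, "y": 0, "z": -0.03, "ax": 0, "ay": 0, "az": 0},
    {"fingers": -1, "x": 0, "y": 0, "z": -0.03, "ax": 0, "ay": 0, "az": 0},
    {"fingers": -1, "x": 0, "y": 0, "z": -0.02, "ax": 0, "ay": 0, "az": 0},
    {"fingers": -1, "x": 0, "y": 0, "z": 0, "ax": 0, "ay": 0, "az": 0}
  ]
}}

```text
clock: 33.93
tcp_pos: [0.6128, -0.2365, 0.1846]
orientation: [2.185, 2.244, 0.007]
contact_force: [1.5, -1.0, -0.0]
grip_width: 0.0001
gripper_force: 0.0
```

Run:
```python
from h import *
for n in('top','side'):
    f=grab(n);c=cloud(f)*1000
    m=(abs(c[...,0]-657)<75)&(abs(c[...,1]-315)<65)&(c[...,2]<70)
    p=c[m]
    for lo in(2,10): print(n,lo,cv2.minAreaRect(p[(p[:,2]>lo)][:,:2].astype(np.float32)))
    q=p[abs(p[:,1]-315)<20]
    print([(x,int(np.median(q[abs(q[:,0]-x)<4][:,2]))) for x in range(590,720,8) if (abs(q[:,0]-x)<4).sum()>3])
    hm=(abs(c[...,0]-606)<25)&(abs(c[...,1]+234)<60)&(c[...,2]>40)&(c[...,2]<56);print('handle xmin',np.percentile(c[hm][:,0],3) if hm.any() else '')
go(.632,.316,.18,1)
```

```text
top 2 ((657.6802368164062, 314.558349609375), (147.5863494873047, 128.19747924804688), 0.3670826256275177)
top 10 ((658.3255615234375, 314.6677551269531), (81.55280303955078, 99.01150512695312), 89.88754272460938)
[(590, 0), (598, 0), (606, 3), (614, 10), (622, 41), (630, 39), (638, 37), (646, 35), (654, 34), (662, 32), (670, 29), (678, 27), (686, 24), (694, 21), (702, 21), (710, 0), (718, 0)]
handle xmin 602.480472478704
side 2 ((657.0003662109375, 315.63409423828125), (149.47225952148438, 128.9099884033203), 0.1598244309425354)
side 10 ((656.4561767578125, 317.0338439941406), (80.81852722167969, 101.90349578857422), 88.98946380615234)
[(590, 0), (598, 0), (606, 3), (614, 10), (622, 11), (630, 12), (638, 39), (646, 37), (654, 35), (662, 33), (670, 30), (678, 29), (686, 25), (694, 24), (702, 22), (718, 1)]
handle xmin 603.0380282857672
closing head 1.5 az 0.5 shift mm [551.4  31.4  -1. ] tilt [ 0.003 -0.002 -1.   ] tcp [ 0.6102 -0.2358  0.1798] f [-1.   0.1 -0.2] w 0.000 t 34.0 q7 0.13
```

>>> {"fn": "arm_command", "kwargs": {
  "rows": [
    {"fingers": -1, "x": 0.036, "y": 0.002, "z": 0, "ax": 0, "ay": 0, "az": 0},
    {"fingers": -1, "x": 0.036, "y": 0.002, "z": 0, "ax": 0, "ay": 0, "az": 0},
    {"fingers": -1, "x": 0.036, "y": 0.002, "z": 0, "ax": 0, "ay": 0, "az": 0},
    {"fingers": -1, "x": 0.036, "y": 0.002, "z": 0, "ax": 0, "ay": 0, "az": 0},
    {"fingers": -1, "x": 0.036, "y": 0.002, "z": 0, "ax": 0, "ay": 0, "az": 0},
    {"fingers": -1, "x": 0.036, "y": 0.002, "z": 0, "ax": 0, "ay": 0, "az": 0},
    {"fingers": -1, "x": 0.036, "y": 0.002, "z": 0, "ax": 0, "ay": 0, "az": 0},
    {"fingers": -1, "x": 0.036, "y": 0.002, "z": 0, "ax": 0, "ay": 0, "az": 0},
    {"fingers": -1, "x": 0.036, "y": 0.002, "z": 0, "ax": 0, "ay": 0, "az": 0},
    {"fingers": -1, "x": 0.036, "y": 0.002, "z": 0, "ax": 0, "ay": 0, "az": 0}
  ]
}}

```text
clock: 34.87
tcp_pos: [0.6187, 0.1266, 0.1769]
orientation: [-2.191, -2.251, 0.003]
contact_force: [-0.2, 0.6, -0.1]
grip_width: 0.0002
gripper_force: 0.0
```

>>> {"fn": "arm_command", "kwargs": {
  "rows": [
    {"fingers": -1, "x": 0.036, "y": 0.002, "z": 0, "ax": 0, "ay": 0, "az": 0},
    {"fingers": -1, "x": 0.036, "y": 0.002, "z": 0, "ax": 0, "ay": 0, "az": 0},
    {"fingers": -1, "x": 0.036, "y": 0.002, "z": 0, "ax": 0, "ay": 0, "az": 0},
    {"fingers": -1, "x": 0.036, "y": 0.002, "z": 0, "ax": 0, "ay": 0, "az": 0},
    {"fingers": -1, "x": 0.036, "y": 0.002, "z": 0, "ax": 0, "ay": 0, "az": 0},
    {"fingers": -1, "x": 0, "y": 0, "z": 0.03, "ax": 0, "ay": 0, "az": 0},
    {"fingers": -1, "x": 0, "y": 0, "z": 0.03, "ax": 0, "ay": 0, "az": 0},
    {"fingers": -1, "x": 0, "y": 0, "z": 0, "ax": 0, "ay": 0, "az": 0},
    {"fingers": -1, "x": 0, "y": 0, "z": 0, "ax": 0, "ay": 0, "az": 0}
  ]
}}

```text
clock: 35.62
tcp_pos: [0.6231, 0.3041, 0.1155]
orientation: [-2.19, -2.251, 0.009]
contact_force: [0.0, 0.1, -0.2]
grip_width: -0.0
gripper_force: 0.0
```

```bash
python3 -c "
from h import *
go(.631,.312,.0435)
save(grab('side'),'s8',(110,150,260,320),4.5)"
```

```text
closing head 1.6 az 0.0 shift mm [ 7.9  8.5 71.9] tilt [-0.005 -0.003 -1.   ] tcp [0.6231 0.3041 0.1155] f [ 0.   0.1 -0.2] w -0.000 t 35.6 q7 -0.75
```

View pics/s8.png

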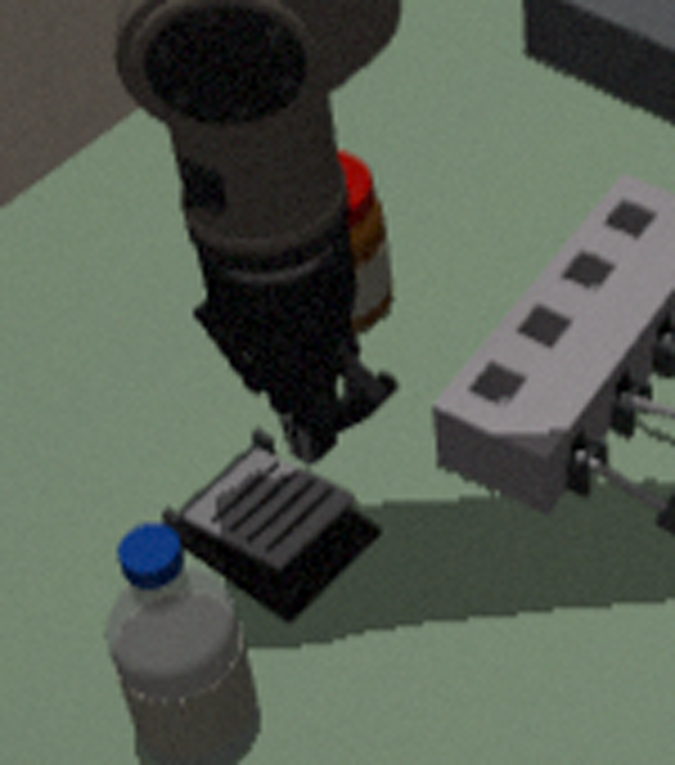

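All four pockets are empty, and the closed fingers are above the pedal at (310,455) with the bottle clear. Now I'll press.

>>> {"fn": "arm_command", "kwargs": {
  "rows": [
    {"fingers": -1, "x": 0.005, "y": 0.006, "z": 0.02, "ax": 0, "ay": 0, "az": 0},
    {"fingers": -1, "x": 0, "y": 0, "z": 0.02, "ax": 0, "ay": 0, "az": 0},
    {"fingers": -1, "x": 0, "y": 0, "z": 0.012, "ax": 0, "ay": 0, "az": 0},
    {"fingers": -1, "x": 0, "y": 0, "z": 0.007, "ax": 0, "ay": 0, "az": 0},
    {"fingers": -1, "x": 0, "y": 0, "z": 0.005, "ax": 0, "ay": 0, "az": 0},
    {"fingers": -1, "x": 0, "y": 0, "z": 0.004, "ax": 0, "ay": 0, "az": 0},
    {"fingers": -1, "x": 0, "y": 0, "z": 0.002, "ax": 0, "ay": 0, "az": 0},
    {"fingers": -1, "x": 0, "y": 0, "z": 0, "ax": 0, "ay": 0, "az": 0},
    {"fingers": -1, "x": 0, "y": 0, "z": 0, "ax": 0, "ay": 0, "az": 0}
  ]
}}

```text
clock: 36.42
tcp_pos: [0.6304, 0.311, 0.0492]
orientation: [2.19, 2.252, 0.001]
contact_force: [-2.4, -1.4, 5.4]
grip_width: 0.0
gripper_force: 2.4
```

>>> {"fn": "arm_command", "kwargs": {
  "rows": [
    {"fingers": -1, "x": 0, "y": 0, "z": 0.002, "ax": 0, "ay": 0, "az": 0},
    {"fingers": -1, "x": 0, "y": 0, "z": 0.002, "ax": 0, "ay": 0, "az": 0},
    {"fingers": -1, "x": 0, "y": 0, "z": 0.002, "ax": 0, "ay": 0, "az": 0},
    {"fingers": -1, "x": 0, "y": 0, "z": 0.001, "ax": 0, "ay": 0, "az": 0},
    {"fingers": -1, "x": 0, "y": 0, "z": 0, "ax": 0, "ay": 0, "az": 0}
  ]
}}

```text
clock: 36.83
tcp_pos: [0.6301, 0.3112, 0.043]
orientation: [2.19, 2.252, 0.0]
contact_force: [-5.1, -1.9, 10.2]
grip_width: -0.0001
gripper_force: 4.8
```

>>> {"fn": "arm_command", "kwargs": {
  "rows": [
    {"fingers": -1, "x": 0, "y": 0, "z": 0.001, "ax": 0, "ay": 0, "az": 0},
    {"fingers": -1, "x": 0, "y": 0, "z": 0.001, "ax": 0, "ay": 0, "az": 0},
    {"fingers": -1, "x": 0, "y": 0, "z": 0, "ax": 0, "ay": 0, "az": 0}
  ]
}}

```text
clock: 37.08
tcp_pos: [0.6301, 0.3113, 0.0425]
orientation: [2.19, 2.251, 0.0]
contact_force: [-9.7, -5.6, 20.5]
grip_width: -0.0001
gripper_force: 10.0
```

The force jumped while the height stayed put, so this is the stop. I'll hold, then lift.

>>> {"fn": "arm_command", "kwargs": {
  "rows": [
    {"fingers": -1, "x": 0, "y": 0, "z": 0.0005, "ax": 0, "ay": 0, "az": 0},
    {"fingers": -1, "x": 0, "y": 0, "z": 0, "ax": 0, "ay": 0, "az": 0},
    {"fingers": -1, "x": 0, "y": 0, "z": 0, "ax": 0, "ay": 0, "az": 0},
    {"fingers": -1, "x": 0, "y": 0, "z": 0, "ax": 0, "ay": 0, "az": 0},
    {"fingers": -1, "x": 0, "y": 0, "z": 0, "ax": 0, "ay": 0, "az": 0},
    {"fingers": -1, "x": 0, "y": 0, "z": 0, "ax": 0, "ay": 0, "az": 0},
    {"fingers": -1, "x": 0, "y": 0, "z": 0, "ax": 0, "ay": 0, "az": 0},
    {"fingers": -1, "x": 0, "y": 0, "z": 0, "ax": 0, "ay": 0, "az": 0},
    {"fingers": -1, "x": 0, "y": 0, "z": 0, "ax": 0, "ay": 0, "az": 0},
    {"fingers": -1, "x": 0, "y": 0, "z": 0, "ax": 0, "ay": 0, "az": 0}
  ]
}}

```text
clock: 37.92
tcp_pos: [0.6301, 0.3112, 0.0424]
orientation: [2.19, 2.251, 0.0]
contact_force: [-9.8, -6.0, 24.0]
grip_width: 0.0001
gripper_force: 11.4
```

Run:
```python
from h import *
for n in('top','side'):
    c=cloud(grab(n))*1000
    q=c[(abs(c[...,0]-657)<75)&(abs(c[...,1]-327)<16)&(c[...,2]<60)]
    print(n,[(x,int(np.median(q[abs(q[:,0]-x)<4][:,2]))) for x in range(606,712,8) if (abs(q[:,0]-x)<4).sum()>3])
```

```text
top [(686, 21), (694, 19), (702, 22), (710, 0)]
side [(606, 2), (614, 17), (622, 27), (630, 26), (638, 25), (646, 24), (654, 23), (662, 23), (670, 23), (678, 22), (686, 22), (694, 22), (702, 22)]
```

>>> {"fn": "arm_command", "kwargs": {
  "rows": [
    {"fingers": -1, "x": 0, "y": 0, "z": -0.01, "ax": 0, "ay": 0, "az": 0},
    {"fingers": -1, "x": 0, "y": 0, "z": -0.015, "ax": 0, "ay": 0, "az": 0},
    {"fingers": -1, "x": 0, "y": 0, "z": -0.03, "ax": 0, "ay": 0, "az": 0},
    {"fingers": -1, "x": 0, "y": 0, "z": -0.03, "ax": 0, "ay": 0, "az": 0},
    {"fingers": -1, "x": 0, "y": 0, "z": -0.03, "ax": 0, "ay": 0, "az": 0},
    {"fingers": -1, "x": 0, "y": 0, "z": -0.03, "ax": 0, "ay": 0, "az": 0},
    {"fingers": -1, "x": 0, "y": 0, "z": 0, "ax": 0, "ay": 0, "az": 0},
    {"fingers": -1, "x": 0, "y": 0, "z": 0, "ax": 0, "ay": 0, "az": 0},
    {"fingers": -1, "x": 0, "y": 0, "z": 0, "ax": 0, "ay": 0, "az": 0}
  ]
}}

```text
clock: 38.77
tcp_pos: [0.6301, 0.3106, 0.1839]
orientation: [2.19, 2.252, 0.0]
contact_force: [1.3, 0.1, -0.7]
grip_width: -0.0002
gripper_force: 0.0
```

Run:
```python
from h import *
for n in('top','side'):
    f=grab(n);c=cloud(f)*1000
    q=c[(abs(c[...,0]-657)<75)&(abs(c[...,1]-320)<20)&(c[...,2]<60)]
    print(n,[(x,int(np.median(q[abs(q[:,0]-x)<4][:,2]))) for x in range(606,712,8) if (abs(q[:,0]-x)<4).sum()>3])
    hm=(abs(c[...,0]-606)<25)&(abs(c[...,1]+234)<60)&(c[...,2]>40)&(c[...,2]<56);print('handle xmin',np.percentile(c[hm][:,0],3))
save(f,'s9',s=1.5)
```

```text
top [(606, 2), (614, 8), (622, 40), (630, 41), (638, 38), (646, 35), (654, 34), (662, 31), (670, 29), (678, 26), (686, 25), (694, 22), (702, 21), (710, 0)]
handle xmin 602.7945495354425
side [(606, 2), (614, 10), (622, 11), (630, 11), (638, 38), (646, 37), (654, 34), (662, 33), (670, 30), (678, 28), (686, 25), (694, 24), (702, 22)]
handle xmin 602.4711741922328
```

View pics/s9.png

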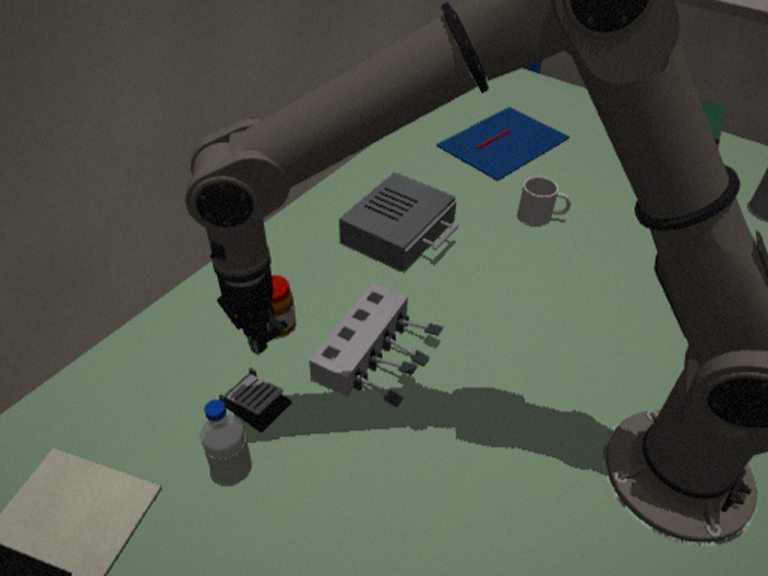

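The drawer is shut at (400,225) and the pedal is up at (257,395). The mug, jar and bottle are in place, and the robot is clear, so I'll hand in.

```bash
python3 -c "
from bench import r
print(r.hand_in())"
```

```text
the job is handed in; nothing more can be done
None
```

I handed the job in with both bars that were present (bar1 and bar3) and the plate in the shut drawer, the pedal pressed to its stop for over a second and up again, and the mug, jar and bottle untouched; the hand-in returned no verdict.

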